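# Lay the wet ribs on the drying board

### The job

The wooden throwing ribs were put away wet. Pull the cabinet's drawer wide open, lay every rib from the drawer and the one on the table on the sloped drying board, side by side, each flat across both narrow battens with its length pointing up the slope, then push the drawer fully shut. Leave the cup and bowl standing on the cabinet.

Things in the scene. Friction and masses are not known exactly. Their poses are not given: they have to be found in the camera images.
- cab: low wooden cabinet, 240 deep x 330 wide x 90 mm high, fixed on the table; origin at the centre of its underside, x points from front to back (the drawer front faces -x). A bisque cup and a bisque bowl stand on its top, towards the back.
- cab_drawer0 (a joint): the cabinet's drawer, m pulled out along the cabinet's -x: 0 = shut, 0.165 = fully open. About 1 N of friction; stays where left. Inside 195 long (x) x 288 mm wide; floor 22 mm, wall edges 68 mm, front edge 78 mm above the table. Fully open, its inside runs from 265 to 70 mm in front of the cabinet's origin; the cabinet's top begins 105 mm in front of it.
- cab_drawer0_handle (a point): middle of the drawer's steel handle, a bar 11 mm thick and about 120 mm long along the cabinet's local y, held on two stalks 102 mm apart; bar 52 mm above the table, with 29 mm of clear space between bar and drawer front. Can be pinched from above.
- board: sloped drying board, fixed. Origin: its middle, on the plane of the batten tops, 75 mm above the table; x points up the slope (0.34 rad), away from the robot, y along the battens to the left, z out of the slope. Battens 12 mm wide, 8 mm high on the panel, centre lines at x = -0.030 and +0.030; foot lip at x = -0.084 4 mm, end stops (inner faces y = +-0.180) 8 mm higher than the battens.
- rib_1_mid (a point): in the drawer, if present: wooden throwing rib, one of up to four alike: flat pale-brown plate 54 x 100 x 9 mm, 25 to 50 g, gripped across the 54 mm. Point at the plate's centre; y along its length, x across its width, z its thickness (either face may be up).
- rib_2_mid (a point): in the drawer, if present: wooden throwing rib, one of up to four alike: flat pale-brown plate 54 x 100 x 9 mm, 25 to 50 g, gripped across the 54 mm. Point at the plate's centre; y along its length, x across its width, z its thickness (either face may be up).
- rib_3_mid (a point): in the drawer, if present: wooden throwing rib, one of up to four alike: flat pale-brown plate 54 x 100 x 9 mm, 25 to 50 g, gripped across the 54 mm. Point at the plate's centre; y along its length, x across its width, z its thickness (either face may be up).
- rib_4_mid (a point): on the open table to the right, always present: wooden throwing rib, one of up to four alike: flat pale-brown plate 54 x 100 x 9 mm, 25 to 50 g, gripped across the 54 mm. Point at the plate's centre; y along its length, x across its width, z its thickness (either face may be up).
- bisque_cup: off-white bisque cup, 68 mm wide, 76 mm high, upright on the cabinet top; origin at the centre of its underside, z up
- bisque_bowl: off-white bisque bowl, 104 mm wide, 43 mm high, upright on the cabinet top; origin at the centre of its underside, z up
- panel_edge (a point): lower front corner of an upright wooden panel that belongs to the room (fixed, 19 mm thick): from this edge it runs straight back away from the robot (+x) and rises 0.79 m above the table, between the cabinet and the space behind the drying board. Always here: pass in front of it, on the robot's side, when carrying things between cabinet and board.

How it is judged:
By the outcome, as a careful person would: the job done as asked, in the order asked, and still so for the second after the job is handed in, with the robot touching nothing.
Of rib_1, rib_2, rib_3 only 2 to 3 are there at a start; the rules pass over those that are not, and their reading is None.
At some moment in a run one of rib_4 may be knocked a few centimetres aside while the robot is not near it.
Once in a run the grip may slacken for a moment while it holds something.
It also fails if it takes over 210 s, if anything falls off the work surface, if the arm or the gripper's body presses on something with over 40 N, if the wrist force passes 120 N, or if a joint passes its speed limit or range.

### The arm

A 6-joint arm with a two-finger parallel gripper is mounted at the origin on a cart in front of the work surface, level with it; the furniture and walls round the work are solid. World frame = base frame: x ahead of the robot, y to its left, z up, the work surface at z = 0. Lengths are in m, angles in degrees, forces in N, time in s.
With the tool pointing down it reaches from about 0.3 to 0.75 m from the base axis. Payload 8.5 kg.
Tool frame: the origin (TCP) lies on the centre line of the jaws, within the pads' length; the fingertips stand 17 mm ahead of it and the grasp point (between the pads) lies 2 mm behind it (env.tip_extent is the distance from the TCP to the fingertips, in m); z points along the fingers, y is the direction in which the jaws open and shut (so a half turn about z gives the same grasp; the last joint's range is limited). The gripper opens to 85 mm and grips with 20 to 120 N. Pads are 22 mm wide; open, the fingers measure 114 mm over their backs; the gripper's body (76 mm by 85 mm) begins 54 mm behind the grasp point. The pads swing forward as they close: fully open they stand 13 mm farther back than shut.
Start: joints at [-78.799, 21.807, 74.336, -0, 83.858, -12.336], TCP at [0.22, -0.504, 0.214] pointing down, gripper open.
Joint ranges: [-178.18, 178.18], [-50.72, 133.34], [12.68, 142.11], [-81.47, 261.47], [9.98, 163.14], [-165.26, 165.26]. Speed limits (degrees/s): [136.94, 136.94, 180, 180, 180, 180].

### API

Orientations are given as a 3x3 rotation matrix whose columns are the frame's x, y, z axes.
In Python, from rig import telemetry, get_image, camera_params, close_job, env gives the robot as it stands.
- The arm moves only by the tool apply_moves, never from a script. Its argument "motion" is a list of rows, each an object of numbers: "tx", "ty", "tz": the shift along the tool's x, y, z in cm; "turn": the turn about the tool's z in degrees; "jaw": the gripper's target within -1 to 1 (fully open at 1, half-way at 0, shut at -1). In form: [{"tx": .., "ty": .., "tz": .., "turn": .., "jaw": ..}, ...]. A call has 1 to 5 rows; each row is the pose to reach, as a shift and turn from the pose measured when the call began, along the tool's axes at that moment; what a row does not reach only later rows make up. A row lasts 1/12 s, in which the tool goes at most 41.7 mm and 7.16 degrees, less where a joint would pass 70% of its speed; a pose out of reach is approached as far as the arm can. A call with a gripper value outside its range is refused whole. The fingers move at their own pace and stop on an object; "squeeze" is the grip in N (left out, the last holds). Time passes only in rows, so rows that repeat a pose let the fingers close. It gives the time, the measured TCP pose, the force and the opening at its end, in the units of the state.
- telemetry.observe(): the state, without advancing time (a new reading comes with each control period).
- get_image(name): name is "scene" or "top" or "wrist"; returns (picture, depth): 384x512x3 uint8, red, green, blue; 384x512 float32, m along the optical axis (not along the pixel's ray), 0 where there is no reading.
- camera_params(name): a dict with "fx", "fy", "cx", "cy" (pixels), "rvec" (rotation vector, rad) and "tvec" (3), from world to camera coordinates, as OpenCV has them. Camera axes: x right, y down, z forward; pixel columns grow to the right and rows downward; lengths in m; the calibration is good to about 2 mm. A picture is of the moment at which its call begins: read the wrist's pose just before it. camera_params takes no time and is no camera call; for the wrist camera it gives the pose at the moment of the call.
- close_job(): hands the job in, once; it reports no verdict.
The state is a dict: "time_s": time; "q": joint angles; "qvel": joint speeds; "joint_efforts": joint torques, N m; "position": TCP position; "tool_rot": TCP orientation; "ft_force": force on the tool from outside, world axes, zero at the start; "wrist_torque": the same for the moment, N m; "grip_width": finger opening in m.
Only numpy, scipy, OpenCV 4.12 (cv2) and the standard library are available. Lean on these libraries where they do the work, as an engineer would, in place of code of your own. Each camera call takes 0.05 s, during which the arm holds its last target. There are 200 camera calls.

## Working session

There is one attempt and no reset: what is moved stays moved. The work goes in short steps, Python scripts to look and compute and a tool call to move; the robot and the scene stay as the last step left them, time stands still between calls to the robot, and variables do not carry over. Pictures are saved under pics/ and viewed, about 12 in all and at most 16, crops included, and the job is handed in when it is done.

Besides the shell and the picture viewer there is one more tool, called after "Request:" in YAML: its name, and indented under it one key for each argument. apply_moves: Moves the arm, as the interface text tells. Its arguments: {"type":"object","properties":{"motion":{"type":"array"},"squeeze":{"type":"number"}},"required":["motion"]}

```bash
ls; mkdir -p pics
cat > h.py <<'E'
import numpy as np, cv2
from rig import telemetry, get_image, camera_params, close_job, env
def snap(name, f):
    cp=camera_params(name); im,d=get_image(name)
    cv2.imwrite(f'pics/{f}.png', im[:,:,::-1]); np.savez(f'/tmp/{f}.npz',im=im,d=d)
    R=cv2.Rodrigues(np.array(cp['rvec'],float))[0]; t=np.array(cp['tvec'],float).ravel()
    v,u=np.mgrid[:384,:512]
    c=np.stack([(u-cp['cx'])/cp['fx']*d,(v-cp['cy'])/cp['fy']*d,d],-1)
    W=(c-t)@R   # world xyz
    W[d<=0]=np.nan
    return im,W
def st():
    s=telemetry.observe(); return s
def rel(target,yaw_y=None):
    """shift (cm) in tool axes to world target; turn needed to get tool y axis to world angle yaw_y deg"""
    s=st(); R=np.array(s['tool_rot']).reshape(3,3); p=np.array(s['position'])
    r={'shift_cm':np.round(R.T@(np.array(target)-p)*100,2).tolist()}
    if yaw_y is not None:
        yt=R.T@np.array([np.cos(np.radians(yaw_y)),np.sin(np.radians(yaw_y)),0])
        a=np.degrees(np.arctan2(-yt[0],yt[1])); a=(a+90)%180-90
        r['turn']=round(a,1)
    r['q6']=round(s['q'][5],1); return r
E
python3 - <<'E'
from h import *
s=st()
for k in s: print(k,np.round(s[k],3).tolist())
for n in('scene','top'):
    im,W=snap(n,n+'0'); np.save(f'/tmp/{n}W.npy',W)
a=np.hstack([cv2.imread('pics/scene0.png'),cv2.imread('pics/top0.png')])
E
```

```text
pics
time_s 0.0
q [-78.799, 21.842, 74.385, 0.0, 83.857, -12.336]
qvel [0.068, 0.006, -0.101, -0.027, 0.051, -0.091]
joint_efforts [0.001, -44.845, -23.128, -0.0, 0.005, -0.0]
position [0.22, -0.504, 0.214]
tool_rot [[0.917, 0.399, -0.0], [0.399, -0.917, 0.001], [0.0, -0.001, -1.0]]
ft_force [0.684, -0.608, 0.11]
wrist_torque [0.022, 0.008, 0.067]
grip_width 0.085
```

View pics/top0.png

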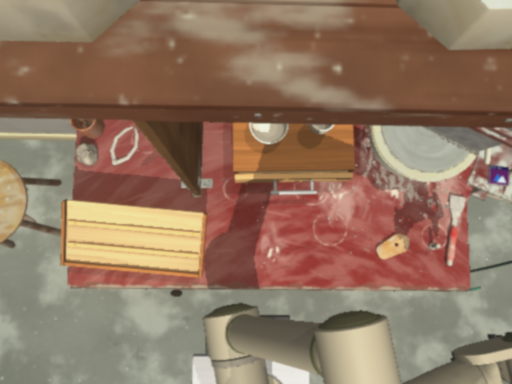

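View pics/scene0.png

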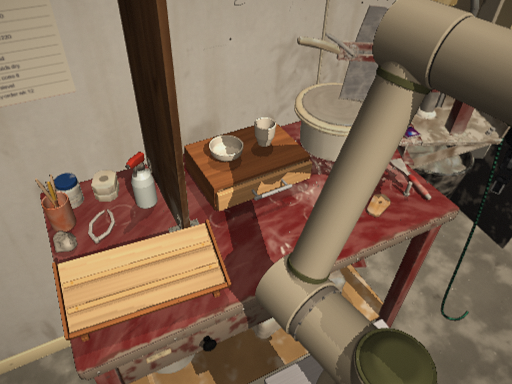

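Top view: board (134,237), cabinet front row ~180, handle bar (295,191), table rib (393,246), panel edge near (196,190); beam hides the cabinet's rear. Next I'll measure these.

Run:
```python
from h import *
W=np.load('/tmp/topW.npy'); im=np.load('/tmp/top0.npz')['im']
pr=lambda n,a:print(n,np.round(a,4).tolist())
for n,(u,v) in dict(handleL=(275,191),handleR=(316,191),frontL=(236,180),frontR=(353,178),table=(330,260),panel=(196,190),tabR=(420,270)).items(): pr(n,W[v,u])
# handle: z 0.04-0.065 region
m=np.zeros(W.shape[:2],bool); m[183:200,260:330]=1
h=m&(W[...,2]>.046)&(W[...,2]<.066)
P=W[h]; pr('handle n',[len(P)]); 
for p in P[::6]: pr('',p)
# cabinet top
m=np.zeros_like(m); m[120:190,225:365]=1
c=m&(np.abs(W[...,2]-.09)<.006); P=W[c]; 
r=cv2.minAreaRect(P[:,:2].astype(np.float32)*1000); print('cabtop',r,len(P))
# rib
m=np.zeros_like(m); m[228:265,370:415]=1
hsv=cv2.cvtColor(im,cv2.COLOR_RGB2HSV)
print(im[246,393],im[260,330], W[246,393])
rb=m&(W[...,2]>.005)&(W[...,2]<.02); print(rb.sum()); P=W[rb]
print('rib',cv2.minAreaRect(P[:,:2].astype(np.float32)*1000), P.mean(0))
# board plane
m=np.zeros_like(m); m[195:280,55:210]=1
b=m&(W[...,2]>.025)&(W[...,2]<.15);P=W[b]
A=np.c_[P[:,:2],np.ones(len(P))]; k=np.linalg.lstsq(A,P[:,2],rcond=None)[0]; pr('plane',k); print(np.degrees(np.arctan(np.hypot(*k[:2]))), np.degrees(np.arctan2(k[1],k[0])))
print('board',cv2.minAreaRect(P[:,:2].astype(np.float32)*1000),P.min(0),P.max(0))
pl=m&(W[...,2]>.3);
m2=np.zeros_like(m); m2[118:200,130:210]=1
P=W[m2&(W[...,2]>.2)]; pr('panel min',np.nanmin(P,0)); pr('panelmax',np.nanmax(P,0))
```

```text
handleL [0.596, -0.0597, 0.057]
handleR [0.598, -0.1731, 0.0557]
frontL [0.6241, 0.0478, 0.0619]
frontR [0.6449, -0.2888, 0.0001]
table [0.4096, -0.2201, -0.0004]
panel [0.5909, 0.1531, 0.0916]
tabR [0.3842, -0.4771, -0.0024]
handle n [230]
 [0.6195, -0.0545, 0.0479]
 [0.6157, -0.0541, 0.055]
 [0.6141, -0.0546, 0.0467]
 [0.6095, -0.0539, 0.0595]
 [0.6077, -0.0544, 0.0523]
 [0.6046, -0.0542, 0.0548]
 [0.6028, -0.0547, 0.0474]
 [0.5998, -0.0546, 0.0489]
 [0.6007, -0.1539, 0.0539]
 [0.6017, -0.1714, 0.0479]
 [0.596, -0.0597, 0.057]
 [0.5961, -0.0761, 0.0584]
 [0.596, -0.0924, 0.0611]
 [0.5964, -0.109, 0.0597]
 [0.5973, -0.126, 0.0553]
 [0.5973, -0.1425, 0.0567]
 [0.5979, -0.1593, 0.0547]
 [0.5936, -0.0462, 0.0524]
 [0.5928, -0.0622, 0.0609]
 [0.5938, -0.0791, 0.055]
 [0.5942, -0.0958, 0.0541]
 [0.5946, -0.1125, 0.0527]
 [0.5949, -0.1291, 0.0526]
 [0.5942, -0.1448, 0.0598]
 [0.5947, -0.1616, 0.058]
 [0.5911, -0.0491, 0.0504]
 [0.5905, -0.0652, 0.0577]
 [0.591, -0.0818, 0.0559]
 [0.5912, -0.0984, 0.0558]
 [0.5911, -0.1146, 0.0586]
 [0.5914, -0.1312, 0.0582]
 [0.592, -0.1481, 0.056]
 [0.5922, -0.1647, 0.0559]
 [0.5881, -0.0517, 0.0527]
 [0.5885, -0.0684, 0.0514]
 [0.588, -0.0844, 0.0578]
 [0.5883, -0.101, 0.0571]
 [0.5891, -0.118, 0.0529]
 [0.5897, -0.1349, 0.0504]
cabtop ((706.7701416015625, -106.24052429199219), (152.91188049316406, 330.4610595703125), 1.8520855903625488) 4756
[227 185 125] [161  78  70] [ 0.45066643 -0.39751861  0.01044292]
506
rib ((449.436767578125, -399.0821838378906), (120.1573715209961, 102.05036163330078), 88.75867462158203) [ 0.44957966 -0.39723496  0.00901389]
plane [0.3242, -0.0252, -0.0717]
18.012356810630983 -4.446827775066197
board ((460.4461364746094, 318.0400390625), (377.214599609375, 174.930419921875), 85.34835052490234) [0.35840351 0.12387651 0.03335096] [0.56185391 0.51186019 0.11599893]
panel min [0.5832, 0.0686, 0.2002]
panelmax [0.7439, 0.1716, 0.8202]
```

Run:
```python
from h import *
W=np.load('/tmp/topW.npy'); im=np.load('/tmp/top0.npz')['im']
print(rel([.592,-.109,.15],1.8))
m=np.zeros(W.shape[:2],bool); m[228:265,370:415]=1
i=im.astype(int); rb=m&(i[...,1]>110)&(i[...,0]>150)&(W[...,2]>.003)&(i[...,0]-i[...,2]>50)
n,l,s,c=cv2.connectedComponentsWithStats(rb.astype(np.uint8)); k=1+s[1:,4].argmax(); print(s[k],W[l==k].mean(0))
print(cv2.minAreaRect(W[l==k][:,:2].astype(np.float32)*1000))
```

```text
{'shift_cm': [49.91, -21.33, 6.43], 'turn': np.float64(-68.3), 'q6': np.float64(-12.3)}
[376 234  33  25 513] [ 0.44996103 -0.39715513  0.00875066]
((451.9151916503906, -397.18243408203125), (53.23930740356445, 101.54784393310547), 21.493131637573242)
```

Request:
apply_moves:
  motion:
    - {"tx":16.6,"ty":-7.1,"tz":2.1,"jaw":0}
    - {"tx":16.6,"ty":-7.1,"tz":2.1,"jaw":-0.3}
    - {"tx":16.6,"ty":-7.1,"tz":2.1,"jaw":-0.3}
    - {"tx":16.6,"ty":-7.1,"tz":2.1,"jaw":-0.3}
    - {"tx":16.6,"ty":-7.1,"tz":2.1,"jaw":-0.3}

```text
invalid input
```

Request:
apply_moves:
  motion:
    - {"tx":16.6,"ty":-7.1,"tz":2.1,"jaw":-0.3}
    - {"tx":16.6,"ty":-7.1,"tz":2.1,"jaw":-0.3}
    - {"tx":16.6,"ty":-7.1,"tz":2.1,"jaw":-0.3}
    - {"tx":16.6,"ty":-7.1,"tz":2.1,"jaw":-0.3}
    - {"tx":16.6,"ty":-7.1,"tz":2.1,"jaw":-0.3}

```text
invalid input
```

Request:
apply_moves:
  motion:
    - {"turn":-34,"jaw":-0.3}
    - {"turn":-34,"jaw":-0.3}
    - {"turn":-34,"jaw":-0.3}
    - {"turn":-34,"jaw":-0.3}
    - {"turn":-34,"jaw":-0.3}

```text
invalid input
```

Request:
apply_moves:
  motion:
    - {"turn":-34,"jaw":-0.3}
    - {"turn":-34,"jaw":-0.3}
    - {"turn":-34,"jaw":-0.3}
    - {"turn":-34,"jaw":-0.3}
    - {"turn":-34,"jaw":-0.3}

```text
invalid input
```

Run:
```python
from h import *
print(rel([.592,-.109,.15],1.8), st()['grip_width'])
```

```text
{'shift_cm': [49.91, -21.33, 6.43], 'turn': np.float64(-68.3), 'q6': np.float64(-12.3)} 0.08505944754336875
```

Request:
apply_moves:
  motion:
    - {"tx":16.6,"ty":-7.1,"tz":2.1,"turn":0,"jaw":-0.3}
    - {"tx":16.6,"ty":-7.1,"tz":2.1,"turn":0,"jaw":-0.3}
    - {"tx":16.6,"ty":-7.1,"tz":2.1,"turn":0,"jaw":-0.3}
    - {"tx":16.6,"ty":-7.1,"tz":2.1,"turn":0,"jaw":-0.3}
    - {"tx":16.6,"ty":-7.1,"tz":2.1,"turn":0,"jaw":-0.3}

```text
time_s: 0.52
position: [0.3456, -0.3686, 0.1923]
tool_rot: [[0.916, 0.402, -0.0], [0.402, -0.916, 0.004], [0.001, -0.004, -1.0]]
ft_force: [1.1, 0.1, 0.1]
grip_width: 0.03
```

Request:
apply_moves:
  motion:
    - {"tx":16.6,"ty":-7.1,"tz":2.1,"turn":0,"jaw":-0.3}
    - {"tx":16.6,"ty":-7.1,"tz":2.1,"turn":0,"jaw":-0.3}
    - {"tx":16.6,"ty":-7.1,"tz":2.1,"turn":0,"jaw":-0.3}
    - {"tx":16.6,"ty":-7.1,"tz":2.1,"turn":0,"jaw":-0.3}
    - {"tx":16.6,"ty":-7.1,"tz":2.1,"turn":0,"jaw":-0.3}

```text
time_s: 0.93
position: [0.4708, -0.2331, 0.1709]
tool_rot: [[0.914, 0.405, -0.001], [0.405, -0.914, 0.005], [0.001, -0.005, -1.0]]
ft_force: [-0.4, 0.2, 0.2]
grip_width: 0.0298
```

Request:
apply_moves:
  motion:
    - {"tx":0,"ty":0,"tz":0,"turn":-34,"jaw":-0.3}
    - {"tx":0,"ty":0,"tz":0,"turn":-34,"jaw":-0.3}
    - {"tx":0,"ty":0,"tz":0,"turn":-34,"jaw":-0.3}
    - {"tx":0,"ty":0,"tz":0,"turn":-34,"jaw":-0.3}
    - {"tx":0,"ty":0,"tz":0,"turn":-34,"jaw":-0.3}

```text
time_s: 1.35
position: [0.4707, -0.2329, 0.1706]
tool_rot: [[0.526, 0.85, -0.002], [0.85, -0.526, 0.006], [0.004, -0.005, -1.0]]
ft_force: [0.7, 0.9, -0.3]
grip_width: 0.0299
```

Request:
apply_moves:
  motion:
    - {"tx":0,"ty":0,"tz":0,"turn":-34,"jaw":-0.3}
    - {"tx":0,"ty":0,"tz":0,"turn":-34,"jaw":-0.3}
    - {"tx":0,"ty":0,"tz":0,"turn":-34,"jaw":-0.3}
    - {"tx":0,"ty":0,"tz":0,"turn":-34,"jaw":-0.3}
    - {"tx":0,"ty":0,"tz":0,"turn":-34,"jaw":-0.3}

```text
time_s: 1.77
position: [0.4705, -0.2327, 0.1702]
tool_rot: [[-0.045, 0.999, -0.002], [0.999, 0.045, 0.006], [0.007, -0.002, -1.0]]
ft_force: [0.7, -0.7, -0.2]
grip_width: 0.0302
```

Run:
```python
from h import *
print(rel([.592,-.109,.15],1.8), st()['grip_width'],st()['position'])
```

```text
{'shift_cm': [11.79, 12.7, 2.08], 'turn': np.float64(0.8), 'q6': np.float64(-42.0)} 0.030165798914584048 [ 0.47054957 -0.2327234   0.17024971]
```

Move over the handle, look with the wrist camera.

Request:
apply_moves:
  motion:
    - {"tx":11.8,"ty":12.7,"tz":2,"turn":0.8,"jaw":-0.3}
    - {"tx":11.8,"ty":12.7,"tz":2,"turn":0.8,"jaw":-0.3}
    - {"tx":11.8,"ty":12.7,"tz":2,"turn":0.8,"jaw":-0.3}
    - {"tx":11.8,"ty":12.7,"tz":2,"turn":0.8,"jaw":-0.3}
    - {"tx":11.8,"ty":12.7,"tz":2,"turn":0.8,"jaw":-0.3}

```text
time_s: 2.18
position: [0.5945, -0.1044, 0.1493]
tool_rot: [[-0.036, 0.999, -0.003], [0.999, 0.036, 0.008], [0.008, -0.003, -1.0]]
ft_force: [-0.3, 0.5, 0.1]
grip_width: 0.0298
```

Run:
```python
from h import *
im,W=snap('wrist','w1'); Z=W[...,2]
m=(abs(Z-.0545)<.006)&(W[...,0]<.615)
P=W[m]; print(len(P),P.min(0),P.max(0))
r=cv2.minAreaRect(P[:,:2].astype(np.float32)*1000); print(r)
print(st()['position'],rel([.592,-.109,.05],1.8))
```

```text
1730 [ 0.58735866 -0.17487043  0.05023242] [ 0.61491279 -0.04535894  0.05978428]
((602.7658081054688, -109.82791900634766), (27.311389923095703, 129.52810668945312), 1.6916707754135132)
[ 0.59380554 -0.10540553  0.14936575] {'shift_cm': [-0.43, -0.16, 9.93], 'turn': np.float64(0.3), 'q6': np.float64(-23.6)}
```

View pics/w1.png

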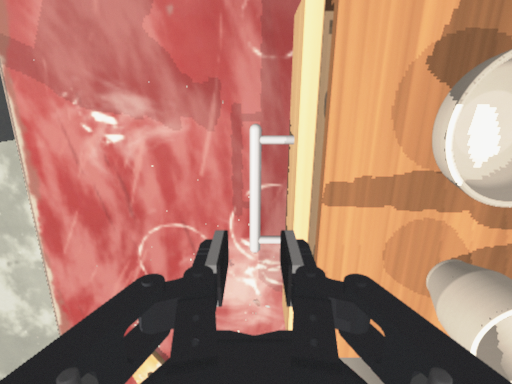

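Handle at (255,185), centred between the fingers. Descend, pinch, pull.

Request:
apply_moves:
  motion:
    - {"tx":-0.4,"ty":-0.1,"tz":4,"turn":0.3,"jaw":-0.3}
    - {"tx":-0.4,"ty":-0.1,"tz":8,"turn":0.3,"jaw":-0.3}
    - {"tx":-0.4,"ty":-0.1,"tz":9.9,"turn":0.3,"jaw":-0.3}
    - {"tx":-0.4,"ty":-0.1,"tz":9.9,"turn":0.3,"jaw":-1}
    - {"tx":-0.4,"ty":-0.1,"tz":9.9,"turn":0.3,"jaw":-1}
  squeeze: 50

```text
time_s: 2.65
position: [0.5921, -0.1094, 0.0503]
tool_rot: [[-0.03, 1.0, -0.005], [1.0, 0.03, 0.008], [0.008, -0.005, -1.0]]
ft_force: [0.5, -0.5, 1.0]
grip_width: 0.0064
```

Request:
apply_moves:
  motion:
    - {"tx":0,"ty":0,"tz":0,"turn":0,"jaw":-1}
    - {"tx":0,"ty":-2,"tz":0,"turn":0,"jaw":-1}
    - {"tx":0,"ty":-4,"tz":0,"turn":0,"jaw":-1}
    - {"tx":0,"ty":-6,"tz":0,"turn":0,"jaw":-1}
    - {"tx":0,"ty":-8,"tz":0,"turn":0,"jaw":-1}

```text
time_s: 3.07
position: [0.5121, -0.1125, 0.0528]
tool_rot: [[-0.03, 1.0, -0.001], [1.0, 0.03, 0.006], [0.006, -0.001, -1.0]]
ft_force: [0.7, -0.4, -0.2]
grip_width: -0.0
```

Request:
apply_moves:
  motion:
    - {"tx":0,"ty":-2,"tz":0,"turn":0,"jaw":-1}
    - {"tx":0,"ty":-4,"tz":0,"turn":0,"jaw":-1}
    - {"tx":0,"ty":-6,"tz":0,"turn":0,"jaw":-1}
    - {"tx":0,"ty":-7.2,"tz":0,"turn":0,"jaw":-1}
    - {"tx":0,"ty":-7.6,"tz":0,"turn":0,"jaw":-1}

```text
time_s: 3.48
position: [0.4355, -0.1153, 0.0547]
tool_rot: [[-0.029, 1.0, 0.001], [1.0, 0.029, 0.005], [0.005, 0.001, -1.0]]
ft_force: [1.2, -0.1, -0.9]
grip_width: -0.0001
```

Request:
apply_moves:
  motion:
    - {"tx":0,"ty":0,"tz":-4,"turn":0,"jaw":-1}
    - {"tx":0,"ty":0,"tz":-8,"turn":0,"jaw":-0.3}
    - {"tx":0,"ty":0,"tz":-10,"turn":0,"jaw":-0.3}
    - {"tx":0,"ty":0,"tz":-10,"turn":0,"jaw":-0.3}

```text
time_s: 3.82
position: [0.438, -0.1172, 0.1604]
tool_rot: [[-0.029, 1.0, 0.012], [1.0, 0.029, -0.001], [-0.002, 0.012, -1.0]]
ft_force: [-0.6, -0.5, 0.4]
grip_width: 0.0299
```

Run:
```python
from h import *
im,W=snap('wrist','w2');im,W=snap('scene','s2')
a=cv2.imread('pics/s2.png')[100:260,150:450]; b=cv2.imread('pics/w2.png')
cv2.imwrite('pics/c2.png',np.hstack([cv2.resize(a,(430,230)),cv2.resize(b,(307,230))]))
```

```text
(no output)
```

View pics/c2.png

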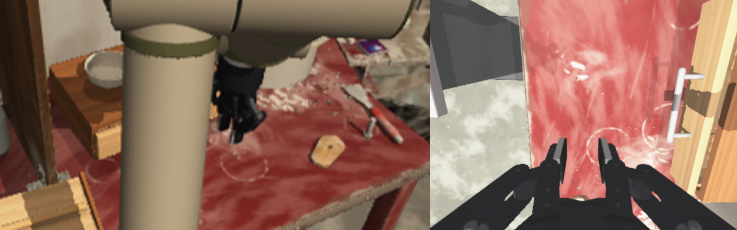

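Run:
```python
from h import *
print(env.tip_extent, [a for a in dir(env) if a[0]!='_'])
im,W=snap('wrist','w3')
Z=W[...,2]; m=(abs(Z-.0545)<.006)&(W[...,1]>-.19)&(W[...,1]<-.03)&(W[...,0]>.55)&(W[...,0]<.61)
P=W[m]; print(len(P),P.min(0),P.max(0))
cp=camera_params('wrist');s=st();p=np.array(s['position']);R=np.array(s['tool_rot'])
print(p)
for d in(0,.017,.1):
    print(d,cv2.projectPoints((p+R[:,2]*d)[None],np.array(cp['rvec']),np.array(cp['tvec']),np.array([[cp['fx'],0,cp['cx']],[0,cp['fy'],cp['cy']],[0,0,1]]),None)[0].ravel())
im,W=snap('top','t3'); Z=W[...,2]
m=(abs(Z-.0545)<.009)&(W[...,1]>-.18)&(W[...,1]<-.04)&(W[...,0]>.5)&(W[...,0]<.602);P=W[m]; print(len(P),P.min(0),P.max(0),P.mean(0))
```

```text
0.017 ['MotionError', 'tip_extent']
1799 [ 0.58645932 -0.17440266  0.04860997] [ 0.60996169 -0.04548318  0.06020976]
[ 0.43551229 -0.11580797  0.1549065 ]
0 [254.6859383  231.40808352]
0.017 [254.61866823 220.23793905]
0.1 [254.40516387 184.78570227]
188 [ 0.58715537 -0.17352067  0.04774851] [ 0.60189186 -0.04601443  0.06292683] [ 0.59360892 -0.10738724  0.0561573 ]
```

Run:
```python
from h import *
print(rel([.5925,-.110,.1],1.8))
```

```text
{'shift_cm': [0.09, 15.73, 5.44], 'turn': np.float64(-0.1), 'q6': np.float64(-31.9)}
```

Request:
apply_moves:
  motion:
    - {"tx":0.1,"ty":4,"tz":3,"turn":0,"jaw":-0.3}
    - {"tx":0.1,"ty":8,"tz":5.4,"turn":0,"jaw":-0.3}
    - {"tx":0.1,"ty":12,"tz":5.4,"turn":0,"jaw":-0.3}
    - {"tx":0.1,"ty":15.7,"tz":5.4,"turn":0,"jaw":-0.3}
    - {"tx":0.1,"ty":15.7,"tz":5.4,"turn":0,"jaw":-0.3}

```text
time_s: 4.43
position: [0.5965, -0.1095, 0.0977]
tool_rot: [[-0.03, 1.0, 0.0], [1.0, 0.03, 0.006], [0.006, 0.001, -1.0]]
ft_force: [-2.1, -0.2, -0.4]
grip_width: 0.03
```

Request:
apply_moves:
  motion:
    - {"tx":0,"ty":0,"tz":3,"turn":0,"jaw":-0.3}
    - {"tx":0,"ty":0,"tz":6,"turn":0,"jaw":-0.3}
    - {"tx":0,"ty":0,"tz":6,"turn":0,"jaw":-0.3}
    - {"tx":0,"ty":0,"tz":6,"turn":0,"jaw":-0.3}

```text
time_s: 4.77
position: [0.5955, -0.1088, 0.0362]
tool_rot: [[-0.03, 1.0, -0.004], [1.0, 0.03, 0.007], [0.008, -0.004, -1.0]]
ft_force: [-0.0, -1.2, 0.9]
grip_width: 0.0297
```

Request:
apply_moves:
  motion:
    - {"tx":0,"ty":0,"tz":0,"turn":0,"jaw":-0.8}
    - {"tx":0,"ty":0,"tz":0,"turn":0,"jaw":-0.8}
    - {"tx":0,"ty":0,"tz":0,"turn":0,"jaw":-0.8}

```text
time_s: 5.02
position: [0.596, -0.1091, 0.0376]
tool_rot: [[-0.03, 1.0, -0.002], [1.0, 0.03, 0.007], [0.007, -0.002, -1.0]]
ft_force: [-0.3, -0.0, -0.4]
grip_width: 0.0086
```

Run:
```python
from h import *
im,W=snap('wrist','w4')
```

```text
(no output)
```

View pics/w4.png

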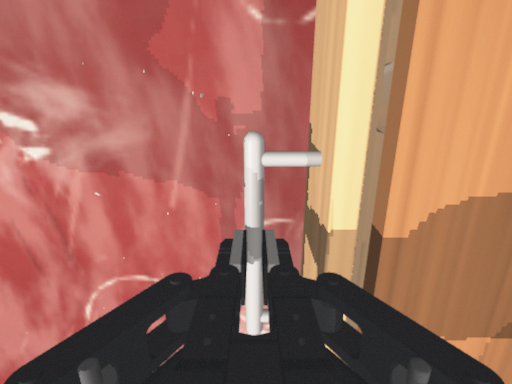

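Bar (255,235) is between the pads now, seated lower. Pull a little and check.

Request:
apply_moves:
  motion:
    - {"tx":0,"ty":-1,"tz":0.1,"turn":0,"jaw":-0.8}
    - {"tx":0,"ty":-2,"tz":0.1,"turn":0,"jaw":-0.8}
    - {"tx":0,"ty":-3,"tz":0.1,"turn":0,"jaw":-0.8}
    - {"tx":0,"ty":-4,"tz":0.1,"turn":0,"jaw":-0.8}

```text
time_s: 5.4
position: [0.5563, -0.1105, 0.0378]
tool_rot: [[-0.03, 1.0, 0.001], [1.0, 0.03, 0.006], [0.006, 0.001, -1.0]]
ft_force: [0.9, -0.3, 0.5]
grip_width: 0.0089
```

Run:
```python
from h import *
im,W=snap('wrist','w5')
print(W[200,245:265:4], st()['grip_width'],W[200,[320,345]])
```

```text
[[ 0.55012198 -0.08321541  0.05494995]
 [ 0.55231911 -0.08228293  0.05733104]
 [ 0.55445827 -0.08196392  0.0580326 ]
 [ 0.55659267 -0.08189673  0.05804317]
 [ 0.55878443 -0.082362    0.0565872 ]] 0.009039891278108376 [[ 0.58976876 -0.08028923  0.05975351]
 [ 0.59669167 -0.07374907  0.07714543]]
```

Request:
apply_moves:
  motion:
    - {"tx":0,"ty":-2,"tz":0,"turn":0,"jaw":-0.8}
    - {"tx":0,"ty":-4,"tz":0,"turn":0,"jaw":-0.8}
    - {"tx":0,"ty":-6,"tz":0,"turn":0,"jaw":-0.8}
    - {"tx":0,"ty":-8,"tz":0,"turn":0,"jaw":-0.8}
    - {"tx":0,"ty":-10,"tz":0,"turn":0,"jaw":-0.8}

```text
time_s: 5.87
position: [0.455, -0.1141, 0.0389]
tool_rot: [[-0.03, 1.0, 0.002], [1.0, 0.03, 0.004], [0.004, 0.002, -1.0]]
ft_force: [1.2, -0.7, 0.7]
grip_width: 0.0085
```

Request:
apply_moves:
  motion:
    - {"tx":0,"ty":-1,"tz":0,"turn":0,"jaw":-0.8}
    - {"tx":0,"ty":-2,"tz":0,"turn":0,"jaw":-0.8}
    - {"tx":0,"ty":-2.4,"tz":0,"turn":0,"jaw":-0.8}
    - {"tx":0,"ty":-2.7,"tz":0,"turn":0,"jaw":-0.8}
    - {"tx":0,"ty":-2.7,"tz":0,"turn":0,"jaw":-0.8}

```text
time_s: 6.28
position: [0.4302, -0.1161, 0.0406]
tool_rot: [[-0.029, 1.0, 0.008], [1.0, 0.029, 0.001], [0.001, 0.008, -1.0]]
ft_force: [2.2, -0.7, 10.5]
grip_width: 0.0081
```

Request:
apply_moves:
  motion:
    - {"tx":0,"ty":0,"tz":0,"turn":0,"jaw":-0.3}
    - {"tx":0,"ty":0,"tz":0,"turn":0,"jaw":-0.3}
    - {"tx":0,"ty":0,"tz":-4,"turn":0,"jaw":-0.3}
    - {"tx":0,"ty":0,"tz":-8,"turn":0,"jaw":1}
    - {"tx":0,"ty":0,"tz":-12,"turn":0,"jaw":1}

```text
time_s: 6.7
position: [0.4288, -0.1159, 0.1622]
tool_rot: [[-0.029, 1.0, 0.007], [1.0, 0.029, 0.002], [0.002, 0.007, -1.0]]
ft_force: [-0.3, 0.1, 0.2]
grip_width: 0.0526
```

Request:
apply_moves:
  motion:
    - {"tx":-4,"ty":2,"tz":-4,"turn":0,"jaw":1}
    - {"tx":-6,"ty":5,"tz":-7,"turn":0,"jaw":1}
    - {"tx":-8,"ty":8,"tz":-10,"turn":0,"jaw":1}
    - {"tx":-8,"ty":8,"tz":-11,"turn":0,"jaw":1}
    - {"tx":-8,"ty":8,"tz":-11,"turn":0,"jaw":1}

```text
time_s: 7.12
position: [0.5139, -0.1967, 0.2773]
tool_rot: [[-0.028, 0.999, 0.015], [1.0, 0.028, -0.004], [-0.004, 0.015, -1.0]]
ft_force: [-0.0, 0.4, -0.4]
grip_width: 0.0855
```

Run:
```python
from h import *
im,W=snap('wrist','w6'); np.save('/tmp/w6W.npy',W)
im,W=snap('top','t6'); np.save('/tmp/t6W.npy',W)
cv2.imwrite('pics/c6.png',np.hstack([cv2.imread('pics/w6.png'),cv2.resize(cv2.imread('pics/t6.png')[110:300,50:480],(288,384//3))if 0 else cv2.resize(cv2.imread('pics/t6.png')[110:300,200:450],(288,384))]))
print(st()['position'])
```

```text
[ 0.5107305  -0.19400219  0.27266656]
```

View pics/c6.png

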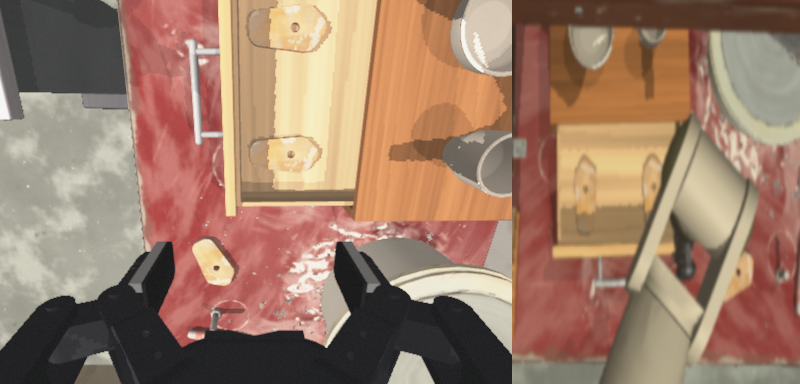

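Drawer open; two ribs inside at wrist (290,28) and (285,155), and the table rib. Measuring them.

```bash
cat >> h.py <<'E'
def ribs(W,im,lo,hi,box):
    x0,x1,y0,y1=box; m=(W[...,2]>lo)&(W[...,2]<hi)&(W[...,0]>x0)&(W[...,0]<x1)&(W[...,1]>y0)&(W[...,1]<y1)
    m=cv2.morphologyEx(m.astype(np.uint8),cv2.MORPH_OPEN,np.ones((3,3)))
    n,l,s,c=cv2.connectedComponentsWithStats(m)
    for k in range(1,n):
        if s[k,4]>120:
            P=W[l==k]; (cx,cy),(w,h),a=cv2.minAreaRect(P[:,:2].astype(np.float32)*1000)
            if w>h: w,h,a=h,w,a+90
            print('ctr',round(cx),round(cy),'size',round(w),round(h),'width-dir deg',round((a+90)%180-90,1),'z',round(float(np.median(P[:,2])),4),'n',s[k,4])
E
python3 - <<'E'
from h import *
for f in('w6','t6'):
    W=np.load(f'/tmp/{f}W.npy'); im=np.load(f'/tmp/{f}.npz')['im']; print(f)
    if f=='w6':
        for b in [(.49,.62,-.24,.02)]:
            Z=W[...,2][(W[...,0]>.5)&(W[...,0]<.61)&(W[...,1]>-.24)&(W[...,1]<.0)]; print(np.histogram(Z,np.arange(.014,.05,.003)))
    ribs(W,im,.0265,.04,(.48,.66,-.25,.05)); ribs(W,im,.0045,.02,(.36,.56,-.55,-.27))
E
```

```text
w6
(array([   0,   17, 7373, 1663,   56, 3882,  912,    1,    0,    0,    0,
          0]), array([0.014, 0.017, 0.02 , 0.023, 0.026, 0.029, 0.032, 0.035, 0.038,
       0.041, 0.044, 0.047, 0.05 ]))
ctr 554 -29 size 54 100 width-dir deg 86.7 z 0.0313 n 2904
ctr 561 -196 size 53 99 width-dir deg -88.4 z 0.0311 n 1933
ctr 452 -397 size 54 101 width-dir deg 21.2 z 0.0089 n 1228
t6
ctr 570 -190 size 41 74 width-dir deg 88.4 z 0.0311 n 245
ctr 555 -29 size 50 96 width-dir deg -83.4 z 0.031 n 451
ctr 445 -411 size 35 80 width-dir deg 48.7 z 0.009 n 207
```

Run:
```python
from h import *
# fingertips in wrist images: nearest-depth finger pixels, camera-frame -> offset along tool z from TCP (wrist camera fixed to tool)
cp=camera_params('wrist'); s=st(); R=cv2.Rodrigues(np.array(cp['rvec']))[0]; t=np.array(cp['tvec']).ravel()
Rt=np.array(s['tool_rot']); p=np.array(s['position'])
for f in('w6','w1','w4'):
    d=np.load(f'/tmp/{f}.npz')['d']; v,u=np.mgrid[:384,:512]
    c=np.stack([(u-cp['cx'])/cp['fx']*d,(v-cp['cy'])/cp['fy']*d,d],-1); T=((c-t)@R-p)@Rt
    m=(d>0)&(d<.3)&(np.abs(T[...,0])<.014)&(np.abs(T[...,1])<.062)&(T[...,2]<.03)&(v>200)
    Q=T[m]; print(f,len(Q),'tool z max',np.sort(Q[:,2])[-8:].round(4) if len(Q) else '', 'y',np.percentile(Q[:,1],[1,99]).round(4),'x',np.percentile(Q[:,0],[1,99]).round(4))
W=np.load('/tmp/topW.npy')
m=np.zeros(W.shape[:2],bool); m[195:280,55:210]=1
m&=(W[...,2]>.02)&(W[...,2]<.15); P=W[m]
for yaw in(-5.5,-5,-4.5,-4,-3.5):
    a=np.radians(yaw); ex=np.array([np.cos(a),np.sin(a)]); ey=np.array([-np.sin(a),np.cos(a)])
    X=P[:,:2]@ex; Y=P[:,:2]@ey
    res=P[:,2]-np.tan(.34)*X; 
    k=(np.abs(Y-np.median(Y))<.16); b=np.arange(X.min(),X.max(),.004); i=np.digitize(X[k],b)
    prof=np.array([np.mean(res[k][i==j]) if (i==j).sum()>5 else np.nan for j in range(1,len(b)+1)])
    sd=np.nanmean([np.std(res[k][i==j]) for j in range(1,len(b)+1) if (i==j).sum()>5])
    print(yaw,round(sd*1000,2),'Yrange',np.percentile(Y,[.3,99.7]).round(4))
    if yaw==-4.5:
        for x,q in zip(b,prof): print(round(x+.002,4),round(q*1000,1),end=' | ')
        print()
```

```text
w6 20700 tool z max [-0.0302 -0.0302 -0.0301 -0.03   -0.03   -0.03   -0.0299 -0.0299] y [-0.0617  0.0617] x [-0.0098  0.0135]
w1 28818 tool z max [-0.0185 -0.0184 -0.0183 -0.0182 -0.0182 -0.0181 -0.0179 -0.0172] y [-0.0597  0.0591] x [-0.0104  0.0135]
w4 33649 tool z max [0.0207 0.0207 0.0207 0.0209 0.0209 0.0211 0.0211 0.0218] y [-0.0579  0.06  ] x [-0.0109  0.0137]
-5.5 3.03 Yrange [0.1727 0.5472]
-5 2.9 Yrange [0.169  0.5433]
-4.5 2.91 Yrange [0.1652 0.5394]
0.3481 -74.0 | 0.3521 -73.7 | 0.3561 -75.5 | 0.3601 -84.2 | 0.3641 -86.3 | 0.3681 -86.9 | 0.3721 -86.1 | 0.3761 -86.9 | 0.3801 -86.9 | 0.3841 -86.4 | 0.3881 -86.4 | 0.3921 -86.3 | 0.3961 -86.5 | 0.4001 -80.2 | 0.4041 -78.1 | 0.4081 -78.4 | 0.4121 -84.8 | 0.4161 -86.5 | 0.4201 -86.4 | 0.4241 -86.7 | 0.4281 -86.4 | 0.4321 -86.5 | 0.4361 -86.7 | 0.4401 -86.6 | 0.4441 -86.4 | 0.4481 -86.4 | 0.4521 -87.0 | 0.4561 -81.5 | 0.4601 -78.4 | 0.4641 -78.1 | 0.4681 -84.2 | 0.4721 -86.9 | 0.4761 -86.7 | 0.4801 -86.7 | 0.4841 -86.6 | 0.4881 -86.3 | 0.4921 -87.0 | 0.4961 -86.7 | 0.5001 -86.9 | 0.5041 -86.6 | 0.5081 -87.0 | 0.5121 -86.8 | 0.5161 -87.0 | 0.5201 -91.2 | 
-4 2.96 Yrange [0.1614 0.5357]
-3.5 3.11 Yrange [0.1574 0.5319]
```

Run:
```python
from h import *
cp=camera_params('wrist'); s=st(); R=cv2.Rodrigues(np.array(cp['rvec']))[0]; t=np.array(cp['tvec']).ravel()
Rt=np.array(s['tool_rot']); p=np.array(s['position'])
print('cam in tool',(-R.T@t-p)@Rt, cp['fx'], 'axis',R[2]@Rt)
for f,px in(('w1',[(222,236),(218,250),(284,236),(290,260)]),('w6',[(160,250),(165,246),(150,270),(345,250)]),('w4',[(242,236),(270,236),(242,260)])):
    d=np.load(f'/tmp/{f}.npz')['d']; 
    for u,v in px:
        z=d[v,u]; c=np.array([(u-cp['cx'])/cp['fx']*z,(v-cp['cy'])/cp['fy']*z,z]); print(f,u,v,z.round(4),(((c-t)@R-p)@Rt).round(4))
```

```text
cam in tool [ 0.08034973 -0.00052368 -0.15953935] 278.3796278361292 axis [-3.10176826e-01  1.13565283e-04  9.50678875e-01]
w1 222 236 0.1458 [ 0.0117 -0.0172 -0.0285]
w1 218 250 0.1336 [ 0.0111 -0.0177 -0.0416]
w1 284 236 0.1461 [ 0.0116  0.0153 -0.0283]
w1 290 260 0.1249 [ 0.0114  0.0157 -0.0507]
w6 160 250 0.1318 [ 0.012  -0.045  -0.0432]
w6 165 246 0.1372 [ 0.0111 -0.0443 -0.0378]
w6 150 270 0.1186 [ 0.0107 -0.0448 -0.0575]
w6 345 250 0.1327 [ 0.0115  0.0429 -0.0424]
w4 242 236 0.1453 [ 0.012  -0.0067 -0.029 ]
w4 270 236 0.1475 [ 0.0109  0.008  -0.027 ]
w4 242 260 0.1247 [ 0.0114 -0.0058 -0.0509]
```

Run:
```python
from h import *
cp=camera_params('wrist'); s=st(); R=cv2.Rodrigues(np.array(cp['rvec']))[0]; t=np.array(cp['tvec']).ravel()
Rt=np.array(s['tool_rot']); p=np.array(s['position'])
for f,cols in(('w1',[222,287]),('w6',[165,345]),('w4',[242,270])):
    d=np.load(f'/tmp/{f}.npz')['d']
    for u in cols:
        print(f,u)
        for v in range(222,250,3):
            z=d[v,u]; c=np.array([(u-cp['cx'])/cp['fx']*z,(v-cp['cy'])/cp['fy']*z,z]); print('  ',v,(((c-t)@R-p)@Rt).round(3).tolist(),end='')
        print()
a=np.hstack([cv2.resize(cv2.imread(f'pics/{f}.png')[210:290,x:x+100],(400,320),interpolation=0) for f,x in(('w4',205),('w1',205))])
cv2.imwrite('pics/tips.png',a)
```

```text
w1 222
   222 [-0.063, -0.039, 0.15]   225 [-0.066, -0.039, 0.148]   228 [-0.07, -0.039, 0.149]   231 [0.011, -0.018, -0.022]   234 [0.011, -0.018, -0.026]   237 [0.011, -0.017, -0.029]   240 [0.011, -0.017, -0.032]   243 [0.011, -0.017, -0.035]   246 [0.011, -0.016, -0.038]   249 [0.012, -0.016, -0.041]
w1 287
   222 [-0.045, 0.035, 0.112]   225 [-0.049, 0.035, 0.111]   228 [-0.052, 0.035, 0.11]   231 [0.011, 0.018, -0.022]   234 [0.011, 0.017, -0.025]   237 [0.012, 0.017, -0.03]   240 [0.011, 0.016, -0.032]   243 [0.011, 0.016, -0.035]   246 [0.011, 0.016, -0.038]   249 [0.011, 0.016, -0.04]
w6 165
   222 [-0.122, -0.153, 0.277]   225 [-0.126, -0.153, 0.275]   228 [-0.133, -0.154, 0.276]   231 [-0.138, -0.154, 0.275]   234 [-0.143, -0.154, 0.275]   237 [-0.15, -0.156, 0.277]   240 [-0.155, -0.156, 0.274]   243 [0.011, -0.045, -0.036]   246 [0.011, -0.044, -0.038]   249 [0.011, -0.044, -0.04]
w6 345
   222 [-0.123, 0.157, 0.28]   225 [-0.128, 0.157, 0.28]   228 [-0.134, 0.158, 0.279]   231 [-0.139, 0.158, 0.278]   234 [-0.146, 0.159, 0.28]   237 [-0.149, 0.158, 0.275]   240 [-0.158, 0.161, 0.28]   243 [0.011, 0.045, -0.035]   246 [0.012, 0.044, -0.039]   249 [0.011, 0.043, -0.041]
w4 242
   222 [-0.011, -0.01, 0.038]   225 [-0.014, -0.01, 0.038]   228 [-0.016, -0.01, 0.037]   231 [0.011, -0.007, -0.021]   234 [0.011, -0.007, -0.025]   237 [0.011, -0.007, -0.029]   240 [0.011, -0.007, -0.032]   243 [0.012, -0.006, -0.036]   246 [0.011, -0.006, -0.037]   249 [0.011, -0.006, -0.04]
w4 270
   222 [-0.011, 0.012, 0.037]   225 [-0.013, 0.012, 0.037]   228 [-0.016, 0.012, 0.037]   231 [0.011, 0.008, -0.022]   234 [0.012, 0.008, -0.026]   237 [0.011, 0.008, -0.029]   240 [0.012, 0.008, -0.033]   243 [0.012, 0.008, -0.036]   246 [0.011, 0.007, -0.038]   249 [0.012, 0.007, -0.042]
```

View pics/tips.png

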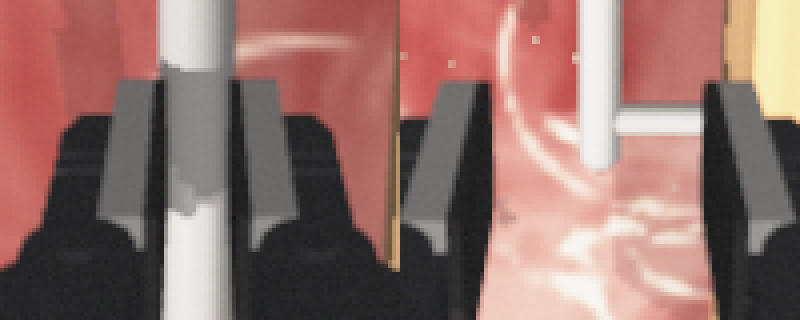

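Depth shows the fingertips about 21 mm *behind* the reported TCP when nearly shut and 35 mm when open, not 17 mm ahead. That fits both the missed first pinch and the shallow second one. I'll plan heights from the measured tips.

Run:
```python
from h import *
print(rel([.554,-.029,.15],86.7))
print(rel([.554,-.029,.15],86.7+0))
```

```text
{'shift_cm': [16.35, 4.72, 12.32], 'turn': np.float64(-85.0), 'q6': np.float64(-35.0)}
{'shift_cm': [16.35, 4.72, 12.32], 'turn': np.float64(-85.0), 'q6': np.float64(-35.0)}
```

Request:
apply_moves:
  motion:
    - {"tx":16.4,"ty":4.7,"tz":8,"turn":-34,"jaw":0.65}
    - {"tx":16.4,"ty":4.7,"tz":8,"turn":-34,"jaw":0.65}
    - {"tx":16.4,"ty":4.7,"tz":8,"turn":-34,"jaw":0.65}
    - {"tx":16.4,"ty":4.7,"tz":8,"turn":-34,"jaw":0.65}
    - {"tx":16.4,"ty":4.7,"tz":8,"turn":-34,"jaw":0.65}
  squeeze: 25

```text
time_s: 7.63
position: [0.5517, -0.0243, 0.1902]
tool_rot: [[-0.59, 0.807, 0.002], [0.807, 0.59, 0.004], [0.002, 0.004, -1.0]]
ft_force: [0.4, -0.4, -1.1]
grip_width: 0.0704
```

Request:
apply_moves:
  motion:
    - {"tx":0,"ty":0,"tz":0,"turn":-34,"jaw":0.65}
    - {"tx":0,"ty":0,"tz":0,"turn":-34,"jaw":0.65}
    - {"tx":0,"ty":0,"tz":0,"turn":-34,"jaw":0.65}
    - {"tx":0,"ty":0,"tz":0,"turn":-34,"jaw":0.65}
    - {"tx":0,"ty":0,"tz":0,"turn":-34,"jaw":0.65}

```text
time_s: 8.05
position: [0.5503, -0.0236, 0.1891]
tool_rot: [[-0.943, 0.333, -0.001], [0.333, 0.943, 0.004], [0.003, 0.004, -1.0]]
ft_force: [0.7, -0.1, -0.4]
grip_width: 0.07
```

Request:
apply_moves:
  motion:
    - {"tx":0,"ty":0,"tz":0,"turn":-17,"jaw":0.65}
    - {"tx":0,"ty":0,"tz":0,"turn":-17,"jaw":0.65}
    - {"tx":0,"ty":0,"tz":0,"turn":-17,"jaw":0.65}

```text
time_s: 8.3
position: [0.5488, -0.0229, 0.1879]
tool_rot: [[-0.999, 0.036, -0.004], [0.036, 0.999, 0.005], [0.004, 0.005, -1.0]]
ft_force: [-0.0, 0.2, 0.6]
grip_width: 0.0705
```

Run:
```python
from h import *
im,W=snap('wrist','w7'); ribs(W,im,.0265,.04,(.48,.66,-.25,.05))
print(rel([.554,-.029,.1],86.7),st()['position'],st()['grip_width'])
```

```text
ctr 555 -28 size 53 100 width-dir deg 86.4 z 0.0312 n 2946
ctr 561 -196 size 54 100 width-dir deg -89.3 z 0.0309 n 3005
{'shift_cm': [-0.57, -0.63, 8.79], 'turn': np.float64(1.3), 'q6': np.float64(-102.9)} [ 0.5488864  -0.02297257  0.18796851] 0.07051308128026725
```

Request:
apply_moves:
  motion:
    - {"tx":-0.6,"ty":-0.5,"tz":4,"turn":1,"jaw":0.65}
    - {"tx":-0.6,"ty":-0.5,"tz":8,"turn":1,"jaw":0.65}
    - {"tx":-0.6,"ty":-0.5,"tz":12,"turn":1,"jaw":0.65}
    - {"tx":-0.6,"ty":-0.5,"tz":14.3,"turn":1,"jaw":0.65}
    - {"tx":-0.6,"ty":-0.5,"tz":14.3,"turn":1,"jaw":0.65}

```text
time_s: 8.77
position: [0.5502, -0.0263, 0.0399]
tool_rot: [[-0.998, 0.055, -0.015], [0.054, 0.998, 0.008], [0.015, 0.007, -1.0]]
ft_force: [-0.4, 0.6, -0.1]
grip_width: 0.0705
```

Request:
apply_moves:
  motion:
    - {"tx":0,"ty":0,"tz":0.4,"turn":0,"jaw":0.65}
    - {"tx":0,"ty":0,"tz":0.8,"turn":0,"jaw":0.65}
    - {"tx":0,"ty":0,"tz":1.2,"turn":0,"jaw":0.65}

```text
time_s: 9.02
position: [0.5505, -0.0262, 0.0289]
tool_rot: [[-0.998, 0.055, -0.013], [0.055, 0.998, 0.008], [0.013, 0.007, -1.0]]
ft_force: [0.5, 0.5, 0.7]
grip_width: 0.0702
```

Run:
```python
from h import *
im,W=snap('wrist','w8')
print(rel([.555,-.0285,-.003],86.5),st()['position'],st()['ft_force'])
```

```text
{'shift_cm': [-0.53, -0.23, 3.11], 'turn': np.float64(0.4), 'q6': np.float64(-102.2)} [ 0.55021995 -0.0261873   0.0281692 ] [-1.70701622  0.31106047 -0.11121988]
```

View pics/w8.png

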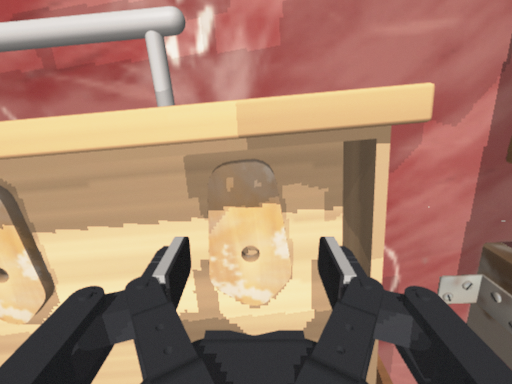

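Fingers (170,265)/(340,265) straddle the rib, still well above it, which confirms the tip offset. Go down and grip.

Request:
apply_moves:
  motion:
    - {"tx":-0.5,"ty":-0.2,"tz":1,"turn":0,"jaw":0.65}
    - {"tx":-0.5,"ty":-0.2,"tz":2,"turn":0,"jaw":0.65}
    - {"tx":-0.5,"ty":-0.2,"tz":2.6,"turn":0,"jaw":0.65}
    - {"tx":-0.5,"ty":-0.2,"tz":3,"turn":0,"jaw":0.65}
    - {"tx":-0.5,"ty":-0.2,"tz":3,"turn":0,"jaw":0.65}

```text
time_s: 9.48
position: [0.5554, -0.0281, -0.0015]
tool_rot: [[-0.998, 0.055, -0.012], [0.055, 0.998, 0.008], [0.012, 0.008, -1.0]]
ft_force: [-0.3, 0.9, 4.5]
grip_width: 0.0705
```

Request:
apply_moves:
  motion:
    - {"tx":0,"ty":0,"tz":0,"turn":0,"jaw":0.0}
    - {"tx":0,"ty":0,"tz":0,"turn":0,"jaw":0.0}
    - {"tx":0,"ty":0,"tz":0,"turn":0,"jaw":0.0}
    - {"tx":0,"ty":0,"tz":0,"turn":0,"jaw":0.0}

```text
time_s: 9.82
position: [0.5591, -0.0296, 0.0021]
tool_rot: [[-0.998, 0.055, -0.002], [0.055, 0.998, 0.004], [0.002, 0.004, -1.0]]
ft_force: [0.8, -0.8, 26.6]
grip_width: 0.0494
```

Request:
apply_moves:
  motion:
    - {"tx":0,"ty":0,"tz":-0.4,"turn":0,"jaw":-0.2}
    - {"tx":0,"ty":0,"tz":-0.4,"turn":0,"jaw":-0.2}
    - {"tx":0,"ty":0,"tz":-2,"turn":0,"jaw":-0.2}
    - {"tx":0,"ty":0,"tz":-4,"turn":0,"jaw":-0.2}
    - {"tx":0,"ty":0,"tz":-6,"turn":0,"jaw":-0.2}
  squeeze: 40

```text
time_s: 10.23
position: [0.5584, -0.0296, 0.0616]
tool_rot: [[-0.998, 0.055, -0.005], [0.055, 0.998, 0.005], [0.005, 0.005, -1.0]]
ft_force: [0.1, -0.3, -0.5]
grip_width: 0.0483
```

Run:
```python
from h import *
im,W=snap('wrist','w9'); print(st()['grip_width'],st()['position'])
p=st()['position']
ribs(W,im,p[2]-.03,p[2]+.06,(p[0]-.07,p[0]+.07,p[1]-.026,p[1]+.026))
print(W[230:300:10,255].round(3).tolist())
```

```text
0.0485549298476622 [ 0.56038076 -0.03001449  0.06564503]
ctr 493 -30 size 7 52 width-dir deg 1.7 z 0.0682 n 1033
ctr 559 -30 size 52 101 width-dir deg -90.0 z 0.0904 n 14820
[[0.543, -0.028, 0.09], [0.55, -0.028, 0.089], [0.555, -0.028, 0.09], [0.561, -0.029, 0.09], [0.613, -0.031, 0.022], [0.575, -0.029, 0.089], [0.58, -0.03, 0.091]]
```

View pics/w9.png

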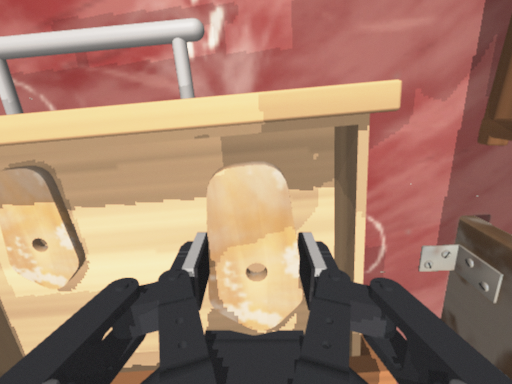

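Rib A is held level: top at z 0.090, centre on the TCP. Lift and carry it to the board's far side.

Request:
apply_moves:
  motion:
    - {"tx":0,"ty":0,"tz":-4,"turn":0,"jaw":-0.2}
    - {"tx":3,"ty":0,"tz":-7,"turn":0,"jaw":-0.2}
    - {"tx":6,"ty":1,"tz":-9,"turn":0,"jaw":-0.2}
    - {"tx":9,"ty":3,"tz":-9,"turn":0,"jaw":-0.2}
    - {"tx":9.5,"ty":5,"tz":-9,"turn":0,"jaw":-0.2}

```text
time_s: 10.7
position: [0.4642, 0.0256, 0.156]
tool_rot: [[-0.998, 0.056, 0.0], [0.056, 0.998, 0.004], [-0.0, 0.004, -1.0]]
ft_force: [0.8, 1.0, -0.2]
grip_width: 0.0487
```

Request:
apply_moves:
  motion:
    - {"tx":0,"ty":3.5,"tz":0,"turn":0,"jaw":-0.2}
    - {"tx":0,"ty":7,"tz":0,"turn":0,"jaw":-0.2}
    - {"tx":0,"ty":10.5,"tz":0,"turn":0,"jaw":-0.2}
    - {"tx":0,"ty":14,"tz":0,"turn":0,"jaw":-0.2}
    - {"tx":0,"ty":17.5,"tz":0,"turn":0,"jaw":-0.2}

```text
time_s: 11.12
position: [0.4733, 0.2021, 0.1558]
tool_rot: [[-0.998, 0.056, -0.001], [0.056, 0.998, 0.004], [0.001, 0.004, -1.0]]
ft_force: [0.2, -1.1, -1.0]
grip_width: 0.0484
```

Request:
apply_moves:
  motion:
    - {"tx":0,"ty":3.5,"tz":0,"turn":0,"jaw":-0.2}
    - {"tx":0,"ty":7,"tz":0,"turn":0,"jaw":-0.2}
    - {"tx":0,"ty":10.5,"tz":0,"turn":0,"jaw":-0.2}
    - {"tx":0,"ty":14,"tz":0,"turn":0,"jaw":-0.2}
    - {"tx":0,"ty":17.5,"tz":0,"turn":0,"jaw":-0.2}

```text
time_s: 11.53
position: [0.4825, 0.3785, 0.1553]
tool_rot: [[-0.998, 0.056, -0.003], [0.056, 0.998, 0.003], [0.003, 0.003, -1.0]]
ft_force: [0.0, -0.1, -1.0]
grip_width: 0.0488
```

Run:
```python
from h import *
im,W=snap('wrist','w10'); s=st();p=s['position']; print(s['grip_width'],p)
ribs(W,im,p[2],p[2]+.04,(p[0]-.08,p[0]+.08,p[1]-.026,p[1]+.026))
print(rel([.469,.4265,.075],85.5))
```

```text
0.048980066565821864 [0.48204858 0.38360964 0.15494341]
ctr 483 384 size 52 101 width-dir deg -89.9 z 0.184 n 12966
{'shift_cm': [1.51, 4.17, 8.02], 'turn': np.float64(1.5), 'q6': np.float64(-59.7)}
```

View pics/w10.png

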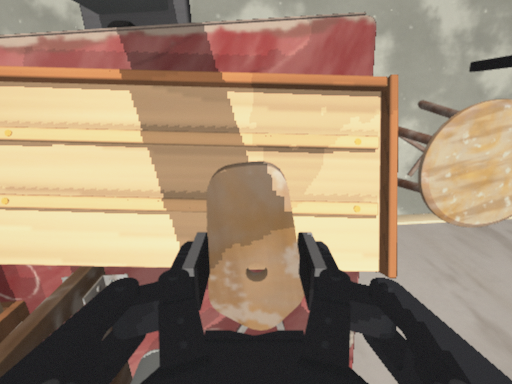

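Request:
apply_moves:
  motion:
    - {"tx":1.5,"ty":3,"tz":2,"turn":1.5,"jaw":-0.2}
    - {"tx":1.5,"ty":4.2,"tz":4,"turn":1.5,"jaw":-0.2}
    - {"tx":1.5,"ty":4.2,"tz":6,"turn":1.5,"jaw":-0.2}
    - {"tx":1.5,"ty":4.2,"tz":7,"turn":1.5,"jaw":-0.2}
    - {"tx":1.5,"ty":4.2,"tz":7,"turn":1.5,"jaw":-0.2}
  squeeze: 20

```text
time_s: 12.0
position: [0.4678, 0.4259, 0.082]
tool_rot: [[-0.997, 0.078, -0.008], [0.078, 0.997, 0.002], [0.008, 0.002, -1.0]]
ft_force: [-0.1, -0.3, -0.6]
grip_width: 0.0486
```

Request:
apply_moves:
  motion:
    - {"tx":0,"ty":0,"tz":0.4,"turn":0,"jaw":-0.2}
    - {"tx":0,"ty":0,"tz":0.8,"turn":0,"jaw":-0.2}
    - {"tx":0,"ty":0,"tz":1.2,"turn":0,"jaw":-0.2}
    - {"tx":0,"ty":0,"tz":1.6,"turn":0,"jaw":-0.2}

```text
time_s: 12.33
position: [0.4681, 0.4257, 0.0665]
tool_rot: [[-0.997, 0.079, -0.007], [0.079, 0.997, 0.003], [0.007, 0.003, -1.0]]
ft_force: [-2.4, -0.4, 4.5]
grip_width: 0.0488
```

Run:
```python
from h import *
im,W=snap('wrist','w11'); s=st();p=s['position']; print(s['grip_width'],p,rel([.469,.4265,.065],85.5))
ribs(W,im,p[2]+.005,p[2]+.05,(p[0]-.06,p[0]+.06,p[1]-.026,p[1]+.026))
for v in range(150,330,15): print(v,W[v,258].round(3).tolist(),end=' ')
```

```text
0.048916866461153924 [0.46798513 0.42573998 0.06593085] {'shift_cm': [-0.1, 0.08, 0.09], 'turn': np.float64(-0.0), 'q6': np.float64(-54.2)}
ctr 473 426 size 52 109 width-dir deg -90.0 z 0.095 n 15008
150 [0.42, 0.433, 0.049] 165 [0.419, 0.432, 0.095] 180 [0.427, 0.432, 0.094] 195 [0.435, 0.431, 0.094] 210 [0.442, 0.43, 0.095] 225 [0.45, 0.43, 0.096] 240 [0.459, 0.429, 0.095] 255 [0.468, 0.428, 0.095] 270 [0.491, 0.427, 0.075] 285 [0.486, 0.427, 0.096] 300 [0.497, 0.426, 0.095] 315 [0.507, 0.426, 0.096]
```

Request:
apply_moves:
  motion:
    - {"tx":0,"ty":0,"tz":0.2,"turn":0,"jaw":-0.2}
    - {"tx":0,"ty":0,"tz":0.4,"turn":0,"jaw":-0.2}
    - {"tx":0,"ty":0,"tz":0.6,"turn":0,"jaw":-0.2}

```text
time_s: 12.63
position: [0.4678, 0.4259, 0.0611]
tool_rot: [[-0.997, 0.079, -0.006], [0.079, 0.997, 0.004], [0.007, 0.003, -1.0]]
ft_force: [-4.3, -2.0, 7.6]
grip_width: 0.0486
```

Run:
```python
from h import *
im,W=snap('wrist','w12'); s=st();p=s['position']; print(s['grip_width'],p,s['ft_force'])
for v in range(150,330,15): print(v,W[v,258].round(3).tolist(),end=' ')
```

```text
0.04858804866935905 [0.46772702 0.42592211 0.06074508] [-4.40347199 -0.91858392  6.80873203]
150 [0.418, 0.433, 0.049] 165 [0.421, 0.432, 0.079] 180 [0.429, 0.432, 0.081] 195 [0.436, 0.431, 0.083] 210 [0.444, 0.43, 0.085] 225 [0.452, 0.43, 0.086] 240 [0.46, 0.429, 0.087] 255 [0.468, 0.429, 0.089] 270 [0.488, 0.427, 0.073] 285 [0.484, 0.427, 0.093] 300 [0.493, 0.427, 0.095] 315 [0.502, 0.426, 0.096]
```

Rib is pivoting onto the slope as intended. Press a little more, then release and look.

Request:
apply_moves:
  motion:
    - {"tx":0,"ty":0,"tz":0.2,"turn":0,"jaw":-0.2}
    - {"tx":0,"ty":0,"tz":0.4,"turn":0,"jaw":-0.2}
    - {"tx":0,"ty":0,"tz":0.5,"turn":0,"jaw":-0.2}

```text
time_s: 12.93
position: [0.4674, 0.4263, 0.0571]
tool_rot: [[-0.997, 0.078, -0.006], [0.078, 0.997, 0.005], [0.006, 0.004, -1.0]]
ft_force: [-7.2, -3.0, 15.1]
grip_width: 0.0485
```

Request:
apply_moves:
  motion:
    - {"tx":0,"ty":0,"tz":0,"turn":0,"jaw":0.4}
    - {"tx":0,"ty":0,"tz":0,"turn":0,"jaw":0.65}
    - {"tx":0,"ty":0,"tz":0,"turn":0,"jaw":0.65}
    - {"tx":0,"ty":0,"tz":-2,"turn":0,"jaw":0.65}
    - {"tx":0,"ty":0,"tz":-5,"turn":0,"jaw":0.65}

```text
time_s: 13.35
position: [0.4665, 0.4251, 0.1048]
tool_rot: [[-0.997, 0.079, -0.011], [0.079, 0.997, 0.001], [0.011, 0.0, -1.0]]
ft_force: [0.6, 0.2, 0.1]
grip_width: 0.0706
```

```bash
cat >> h.py <<'E'
O=np.array([.4603,.3168,.075]); a_=np.radians(-4.5)
ex=np.array([np.cos(a_)*np.cos(.34),np.sin(a_)*np.cos(.34),np.sin(.34)]); ey=np.array([-np.sin(a_),np.cos(a_),0]); B=np.stack([ex,ey,np.cross(ex,ey)],1)
def board(W):
    """ribs in board frame: points 5..14 mm above batten plane"""
    b=(W-O)@B; ribs(b,None,.0045,.016,(-.083,.1,-.178,.178))
E
python3 - <<'E'
from h import *
im,W=snap('wrist','w13'); board(W); print(st()['position'],st()['ft_force'])
im,W=snap('top','t13'); board(W); ribs(W,im,.0265,.04,(.48,.66,-.25,.05)); ribs(W,im,.0045,.02,(.36,.56,-.55,-.27))
E
```

```text
ctr 2 112 size 54 100 width-dir deg 87.3 z 0.0092 n 8455
[0.46939718 0.42696327 0.11309778] [1.25258169 0.82462783 5.72453999]
ctr 35 106 size 28 49 width-dir deg -16.4 z 0.0089 n 156
ctr 564 -193 size 52 94 width-dir deg 89.0 z 0.031 n 430
ctr 450 -398 size 52 97 width-dir deg 27.0 z 0.0093 n 452
```

Rib A lies flat at board (2, 112) mm. Now rib B.

Request:
apply_moves:
  motion:
    - {"tx":0,"ty":0,"tz":-4,"turn":0,"jaw":0.65}
    - {"tx":0,"ty":-3,"tz":-6,"turn":0,"jaw":0.65}
    - {"tx":0,"ty":-7,"tz":-6,"turn":0,"jaw":0.65}
    - {"tx":0,"ty":-11,"tz":-6,"turn":0,"jaw":0.65}
    - {"tx":0,"ty":-15,"tz":-6,"turn":0,"jaw":0.65}

```text
time_s: 13.87
position: [0.4572, 0.2756, 0.17]
tool_rot: [[-0.997, 0.078, 0.001], [0.078, 0.997, 0.009], [-0.001, 0.009, -1.0]]
ft_force: [2.2, -0.6, -0.1]
grip_width: 0.0703
```

Request:
apply_moves:
  motion:
    - {"tx":0,"ty":-4,"tz":0,"turn":0,"jaw":0.65}
    - {"tx":0,"ty":-8,"tz":0,"turn":0,"jaw":0.65}
    - {"tx":0,"ty":-12,"tz":0,"turn":0,"jaw":0.65}
    - {"tx":0,"ty":-16,"tz":0,"turn":0,"jaw":0.65}
    - {"tx":0,"ty":-20,"tz":0,"turn":0,"jaw":0.65}

```text
time_s: 14.28
position: [0.441, 0.0744, 0.1679]
tool_rot: [[-0.997, 0.077, 0.001], [0.077, 0.997, 0.009], [-0.001, 0.009, -1.0]]
ft_force: [1.1, -0.6, 0.7]
grip_width: 0.0708
```

Request:
apply_moves:
  motion:
    - {"tx":0,"ty":-4,"tz":0,"turn":0,"jaw":0.65}
    - {"tx":0,"ty":-8,"tz":0,"turn":0,"jaw":0.65}
    - {"tx":-2,"ty":-12,"tz":0,"turn":-5.5,"jaw":0.65}
    - {"tx":-5,"ty":-15,"tz":0,"turn":-5.5,"jaw":0.65}
    - {"tx":-8,"ty":-18,"tz":0,"turn":-5.5,"jaw":0.65}

```text
time_s: 14.7
position: [0.5042, -0.1102, 0.1664]
tool_rot: [[-1.0, -0.017, 0.002], [-0.017, 1.0, 0.009], [-0.002, 0.009, -1.0]]
ft_force: [-0.1, 0.7, 0.4]
grip_width: 0.0706
```

Run:
```python
from h import *
im,W=snap('wrist','w14'); ribs(W,im,.0265,.04,(.48,.66,-.25,.05))
print(rel([.561,-.196,.06],91),st()['position'])
```

```text
ctr 569 33 size 2 128 width-dir deg -88.1 z 0.0332 n 512
ctr 562 -193 size 54 93 width-dir deg 84.9 z 0.0311 n 2405
{'shift_cm': [-5.05, -8.17, 10.56], 'turn': np.float64(-0.2), 'q6': np.float64(-117.0)} [ 0.50883906 -0.11557598  0.16584476]
```

Request:
apply_moves:
  motion:
    - {"tx":-2.5,"ty":-4,"tz":0,"turn":0,"jaw":0.65}
    - {"tx":-5,"ty":-8.2,"tz":0,"turn":0,"jaw":0.65}
    - {"tx":-5,"ty":-8.2,"tz":3.5,"turn":0,"jaw":0.65}
    - {"tx":-5,"ty":-8.2,"tz":7,"turn":0,"jaw":0.65}
    - {"tx":-5,"ty":-8.2,"tz":10.5,"turn":0,"jaw":0.65}

```text
time_s: 15.17
position: [0.5607, -0.1975, 0.0585]
tool_rot: [[-1.0, -0.012, 0.005], [-0.012, 1.0, 0.005], [-0.005, 0.005, -1.0]]
ft_force: [0.6, 0.9, -0.6]
grip_width: 0.0705
```

Run:
```python
from h import *
im,W=snap('wrist','w15'); ribs(W,im,.0265,.04,(.48,.66,-.25,-.1))
print(rel([.561,-.196,.004],91),st()['position'])
```

```text
ctr 566 -195 size 54 101 width-dir deg 89.3 z 0.0311 n 7299
{'shift_cm': [-0.41, -0.16, 4.76], 'turn': np.float64(-0.3), 'q6': np.float64(-121.9)} [ 0.55718061 -0.19503524  0.05164256]
```

Request:
apply_moves:
  motion:
    - {"tx":-0.6,"ty":0,"tz":1.5,"turn":0,"jaw":0.65}
    - {"tx":-0.6,"ty":0,"tz":3,"turn":0,"jaw":0.65}
    - {"tx":-0.6,"ty":0,"tz":4.2,"turn":0,"jaw":0.65}
    - {"tx":-0.6,"ty":0,"tz":4.7,"turn":0,"jaw":0.65}
    - {"tx":-0.6,"ty":0,"tz":4.7,"turn":0,"jaw":0.65}
  squeeze: 40

```text
time_s: 15.63
position: [0.5626, -0.1941, 0.0042]
tool_rot: [[-1.0, -0.013, -0.007], [-0.013, 1.0, 0.013], [0.007, 0.013, -1.0]]
ft_force: [0.7, -0.0, -0.5]
grip_width: 0.0705
```

Request:
apply_moves:
  motion:
    - {"tx":0,"ty":0,"tz":0,"turn":0,"jaw":-0.2}
    - {"tx":0,"ty":0,"tz":0,"turn":0,"jaw":-0.2}
    - {"tx":0,"ty":0,"tz":0,"turn":0,"jaw":-0.2}
    - {"tx":0,"ty":0,"tz":0,"turn":0,"jaw":-0.2}

```text
time_s: 15.97
position: [0.5634, -0.1944, 0.0059]
tool_rot: [[-1.0, -0.013, -0.004], [-0.013, 1.0, 0.011], [0.004, 0.011, -1.0]]
ft_force: [-0.9, -0.1, 6.5]
grip_width: 0.0476
```

Request:
apply_moves:
  motion:
    - {"tx":0,"ty":0,"tz":-3,"turn":0,"jaw":-0.2}
    - {"tx":0,"ty":0,"tz":-6.5,"turn":0,"jaw":-0.2}
    - {"tx":0,"ty":0,"tz":-10,"turn":0,"jaw":-0.2}
    - {"tx":3,"ty":1,"tz":-12.5,"turn":0,"jaw":-0.2}
    - {"tx":6,"ty":3,"tz":-15,"turn":0,"jaw":-0.2}

```text
time_s: 16.38
position: [0.5051, -0.1689, 0.1574]
tool_rot: [[-1.0, -0.012, -0.002], [-0.012, 1.0, 0.009], [0.001, 0.009, -1.0]]
ft_force: [-0.0, -0.1, -0.1]
grip_width: 0.0474
```

Request:
apply_moves:
  motion:
    - {"tx":2,"ty":3.5,"tz":0,"turn":0,"jaw":-0.2}
    - {"tx":4,"ty":7,"tz":0,"turn":1,"jaw":-0.2}
    - {"tx":4.5,"ty":10.5,"tz":0,"turn":3,"jaw":-0.2}
    - {"tx":4.5,"ty":14,"tz":0,"turn":5,"jaw":-0.2}
    - {"tx":4.5,"ty":17.5,"tz":0,"turn":5,"jaw":-0.2}

```text
time_s: 16.8
position: [0.4573, 0.0069, 0.1601]
tool_rot: [[-0.997, 0.078, 0.0], [0.078, 0.997, 0.009], [0.001, 0.009, -1.0]]
ft_force: [0.8, 0.9, -0.7]
grip_width: 0.0479
```

Request:
apply_moves:
  motion:
    - {"tx":0,"ty":3.5,"tz":0,"turn":0,"jaw":-0.2}
    - {"tx":0,"ty":7,"tz":0,"turn":0,"jaw":-0.2}
    - {"tx":0,"ty":10.5,"tz":0,"turn":0,"jaw":-0.2}
    - {"tx":0,"ty":14,"tz":0,"turn":0,"jaw":-0.2}
    - {"tx":0,"ty":17.5,"tz":0,"turn":0,"jaw":-0.2}

```text
time_s: 17.22
position: [0.4707, 0.1832, 0.1625]
tool_rot: [[-0.997, 0.078, 0.002], [0.078, 0.997, 0.009], [-0.001, 0.009, -1.0]]
ft_force: [1.0, 0.3, 0.1]
grip_width: 0.0474
```

Request:
apply_moves:
  motion:
    - {"tx":0,"ty":3.5,"tz":0,"turn":0,"jaw":-0.2}
    - {"tx":0,"ty":7,"tz":0,"turn":0,"jaw":-0.2}
    - {"tx":0,"ty":10,"tz":0,"turn":0,"jaw":-0.2}
    - {"tx":0,"ty":12,"tz":0,"turn":0,"jaw":-0.2}
    - {"tx":0,"ty":12,"tz":0,"turn":0,"jaw":-0.2}

```text
time_s: 17.63
position: [0.4797, 0.3061, 0.1641]
tool_rot: [[-0.997, 0.074, 0.003], [0.074, 0.997, 0.01], [-0.002, 0.01, -1.0]]
ft_force: [-0.5, -0.8, -0.9]
grip_width: 0.0476
```

Run:
```python
from h import *
im,W=snap('wrist','w16'); s=st();p=s['position']; print(s['grip_width'],p)
ribs(W,im,p[2],p[2]+.04,(p[0]-.08,p[0]+.08,p[1]-.026,p[1]+.026))
print(rel([.4603,.3168,.085],85.5))
```

```text
0.047626751994874324 [0.47972188 0.30420065 0.16396492]
ctr 482 304 size 52 101 width-dir deg -89.9 z 0.1892 n 13014
{'shift_cm': [2.04, 1.04, 7.9], 'turn': np.float64(0.2), 'q6': np.float64(-65.6)}
```

Request:
apply_moves:
  motion:
    - {"tx":2.1,"ty":1,"tz":2,"turn":0,"jaw":-0.2}
    - {"tx":2.1,"ty":1,"tz":4,"turn":0,"jaw":-0.2}
    - {"tx":2.1,"ty":1,"tz":6,"turn":0,"jaw":-0.2}
    - {"tx":2.1,"ty":1,"tz":8,"turn":0,"jaw":-0.2}
    - {"tx":2.1,"ty":1,"tz":8.2,"turn":0,"jaw":-0.2}
  squeeze: 20

```text
time_s: 18.1
position: [0.4583, 0.3148, 0.0795]
tool_rot: [[-0.997, 0.076, -0.003], [0.076, 0.997, 0.007], [0.003, 0.007, -1.0]]
ft_force: [0.2, -0.2, 0.1]
grip_width: 0.0473
```

Request:
apply_moves:
  motion:
    - {"tx":0,"ty":0,"tz":0.4,"turn":0,"jaw":-0.2}
    - {"tx":0,"ty":0,"tz":0.8,"turn":0,"jaw":-0.2}
    - {"tx":0,"ty":0,"tz":1.2,"turn":0,"jaw":-0.2}
    - {"tx":0,"ty":0,"tz":1.6,"turn":0,"jaw":-0.2}
    - {"tx":0,"ty":0,"tz":1.8,"turn":0,"jaw":-0.2}

```text
time_s: 18.52
position: [0.4579, 0.3148, 0.0621]
tool_rot: [[-0.997, 0.076, -0.003], [0.076, 0.997, 0.007], [0.003, 0.007, -1.0]]
ft_force: [-5.0, -0.6, 4.3]
grip_width: 0.047
```

Run:
```python
from h import *
s=st();print(s['grip_width'],s['position'],s['ft_force'],rel([.4603,.3168,.0575],85.5))
```

```text
0.047039196148512874 [0.45789645 0.31480999 0.06206834] [-4.9797554  -0.59546019  4.25872926] {'shift_cm': [-0.23, 0.21, 0.46], 'turn': np.float64(0.1), 'q6': np.float64(-63.8)}
```

Request:
apply_moves:
  motion:
    - {"tx":0,"ty":0,"tz":0.2,"turn":0,"jaw":-0.2}
    - {"tx":0,"ty":0,"tz":0.4,"turn":0,"jaw":-0.2}
    - {"tx":0,"ty":0,"tz":0.5,"turn":0,"jaw":-0.2}

```text
time_s: 18.77
position: [0.4578, 0.3149, 0.0602]
tool_rot: [[-0.997, 0.075, -0.001], [0.075, 0.997, 0.007], [0.001, 0.007, -1.0]]
ft_force: [-13.7, -6.0, 35.4]
grip_width: 0.0475
```

Request:
apply_moves:
  motion:
    - {"tx":0,"ty":0,"tz":0,"turn":0,"jaw":0.4}
    - {"tx":0,"ty":0,"tz":0,"turn":0,"jaw":0.65}
    - {"tx":0,"ty":0,"tz":0,"turn":0,"jaw":0.65}
    - {"tx":0,"ty":0,"tz":-2,"turn":0,"jaw":0.65}
    - {"tx":0,"ty":0,"tz":-5,"turn":0,"jaw":0.65}

```text
time_s: 19.18
position: [0.4567, 0.3139, 0.1083]
tool_rot: [[-0.997, 0.076, -0.006], [0.076, 0.997, 0.005], [0.007, 0.005, -1.0]]
ft_force: [-0.4, 0.1, -0.1]
grip_width: 0.0708
```

Request:
apply_moves:
  motion:
    - {"tx":0,"ty":0,"tz":-4,"turn":0,"jaw":0.65}
    - {"tx":0,"ty":0,"tz":-6,"turn":0,"jaw":0.65}
    - {"tx":0,"ty":0,"tz":-6,"turn":0,"jaw":0.65}

```text
time_s: 19.43
position: [0.459, 0.3144, 0.1728]
tool_rot: [[-0.997, 0.076, 0.002], [0.076, 0.997, 0.008], [-0.001, 0.009, -1.0]]
ft_force: [0.5, -0.4, 0.6]
grip_width: 0.0705
```

Run:
```python
from h import *
im,W=snap('wrist','w17'); board(W)
im,W=snap('top','t17'); ribs(W,im,.0265,.04,(.48,.66,-.25,.05)); ribs(W,im,.0045,.02,(.36,.56,-.55,-.27))
print(rel([.452,-.397,.15],21.3),st()['position'])
```

```text
ctr 2 111 size 55 99 width-dir deg 88.5 z 0.0093 n 4883
ctr 4 -2 size 53 100 width-dir deg 89.4 z 0.0093 n 4789
ctr 426 -400 size 52 93 width-dir deg 22.5 z 0.0089 n 442
{'shift_cm': [-4.88, -70.9, 1.44], 'turn': np.float64(64.4), 'q6': np.float64(-63.7)} [0.45713829 0.31359569 0.1683081 ]
```

Rib B is flat at (4, -2) mm. Table rib has been knocked to about (0.426, -0.400). Heading there.

Request:
apply_moves:
  motion:
    - {"tx":0,"ty":-4,"tz":0,"turn":0,"jaw":0.65}
    - {"tx":0,"ty":-8,"tz":0,"turn":0,"jaw":0.65}
    - {"tx":0,"ty":-12,"tz":0,"turn":0,"jaw":0.65}
    - {"tx":0,"ty":-16,"tz":0,"turn":0,"jaw":0.65}
    - {"tx":0,"ty":-20,"tz":0,"turn":0,"jaw":0.65}

```text
time_s: 19.95
position: [0.4407, 0.1126, 0.1657]
tool_rot: [[-0.997, 0.075, -0.009], [0.075, 0.997, 0.006], [0.009, 0.005, -1.0]]
ft_force: [0.8, -1.3, 0.7]
grip_width: 0.0707
```

Request:
apply_moves:
  motion:
    - {"tx":0,"ty":-4,"tz":0,"turn":0,"jaw":0.65}
    - {"tx":0,"ty":-8,"tz":0,"turn":0,"jaw":0.65}
    - {"tx":0,"ty":-12,"tz":0,"turn":0,"jaw":0.65}
    - {"tx":0,"ty":-16,"tz":0,"turn":0,"jaw":0.65}
    - {"tx":0,"ty":-20,"tz":0,"turn":0,"jaw":0.65}

```text
time_s: 20.37
position: [0.4245, -0.0884, 0.1633]
tool_rot: [[-0.997, 0.075, -0.011], [0.075, 0.997, 0.007], [0.012, 0.006, -1.0]]
ft_force: [1.2, 0.2, 0.1]
grip_width: 0.0706
```

Request:
apply_moves:
  motion:
    - {"tx":0,"ty":-4,"tz":0,"turn":7,"jaw":0.65}
    - {"tx":0,"ty":-8,"tz":0,"turn":14,"jaw":0.65}
    - {"tx":0,"ty":-12,"tz":0,"turn":21,"jaw":0.65}
    - {"tx":0,"ty":-16,"tz":0,"turn":28,"jaw":0.65}
    - {"tx":0,"ty":-20,"tz":0,"turn":34,"jaw":0.65}

```text
time_s: 20.78
position: [0.4083, -0.2894, 0.1604]
tool_rot: [[-0.78, 0.625, -0.013], [0.625, 0.78, 0.009], [0.016, -0.001, -1.0]]
ft_force: [0.3, 0.6, 0.7]
grip_width: 0.0706
```

Request:
apply_moves:
  motion:
    - {"tx":0,"ty":0,"tz":0,"turn":7,"jaw":0.65}
    - {"tx":0,"ty":0,"tz":0,"turn":14,"jaw":0.65}
    - {"tx":0,"ty":0,"tz":0,"turn":21,"jaw":0.65}
    - {"tx":0,"ty":0,"tz":0,"turn":28,"jaw":0.65}
    - {"tx":0,"ty":0,"tz":0,"turn":30,"jaw":0.65}

```text
time_s: 21.2
position: [0.4077, -0.2891, 0.1586]
tool_rot: [[-0.357, 0.934, -0.015], [0.934, 0.357, 0.012], [0.017, -0.01, -1.0]]
ft_force: [-0.3, -0.1, 0.0]
grip_width: 0.0705
```

Run:
```python
from h import *
im,W=snap('wrist','w18'); ribs(W,im,.0045,.02,(.33,.56,-.55,-.27))
print(rel([.426,-.400,.07],22),st()['position'])
```

```text
ctr 426 -402 size 53 100 width-dir deg 21.1 z 0.009 n 2372
{'shift_cm': [-11.16, -2.19, 8.7], 'turn': np.float64(-1.0), 'q6': np.float64(-69.8)} [ 0.40773163 -0.28897479  0.15864144]
```

Request:
apply_moves:
  motion:
    - {"tx":-3.8,"ty":-0.8,"tz":1,"turn":0,"jaw":0.65}
    - {"tx":-7.6,"ty":-1.6,"tz":2,"turn":0,"jaw":0.65}
    - {"tx":-11.3,"ty":-2.2,"tz":4,"turn":0,"jaw":0.65}
    - {"tx":-11.3,"ty":-2.2,"tz":8,"turn":0,"jaw":0.65}
    - {"tx":-11.3,"ty":-2.2,"tz":10.8,"turn":0,"jaw":0.65}

```text
time_s: 21.67
position: [0.4251, -0.4017, 0.0447]
tool_rot: [[-0.358, 0.933, -0.017], [0.933, 0.358, 0.015], [0.02, -0.011, -1.0]]
ft_force: [-0.1, 1.2, -0.7]
grip_width: 0.0703
```

Run:
```python
from h import *
im,W=snap('wrist','w19'); ribs(W,im,.0045,.02,(.33,.52,-.48,-.32))
print(rel([.426,-.402,-.017],21.3),st()['position'])
```

```text
ctr 426 -402 size 53 101 width-dir deg 23.7 z 0.0091 n 6942
{'shift_cm': [-0.6, 0.2, 5.67], 'turn': np.float64(-0.3), 'q6': np.float64(-75.7)} [ 0.42324496 -0.39842699  0.03992066]
```

Request:
apply_moves:
  motion:
    - {"tx":-0.5,"ty":0.2,"tz":2,"turn":-1,"jaw":0.65}
    - {"tx":-0.5,"ty":0.2,"tz":4,"turn":-1,"jaw":0.65}
    - {"tx":-0.5,"ty":0.2,"tz":5.2,"turn":-1,"jaw":0.65}
    - {"tx":-0.5,"ty":0.2,"tz":5.6,"turn":-1,"jaw":0.65}
    - {"tx":-0.5,"ty":0.2,"tz":5.6,"turn":-1,"jaw":0.65}
  squeeze: 40

```text
time_s: 22.13
position: [0.4253, -0.4005, -0.017]
tool_rot: [[-0.375, 0.927, -0.024], [0.926, 0.376, 0.025], [0.032, -0.013, -0.999]]
ft_force: [0.7, 0.2, -0.9]
grip_width: 0.0704
```

Request:
apply_moves:
  motion:
    - {"tx":0,"ty":0,"tz":0,"turn":0,"jaw":-0.2}
    - {"tx":0,"ty":0,"tz":0,"turn":0,"jaw":-0.2}
    - {"tx":0,"ty":0,"tz":0,"turn":0,"jaw":-0.2}
    - {"tx":0,"ty":0,"tz":0,"turn":0,"jaw":-0.2}

```text
time_s: 22.47
position: [0.4254, -0.401, -0.0154]
tool_rot: [[-0.376, 0.926, -0.024], [0.926, 0.376, 0.023], [0.03, -0.013, -0.999]]
ft_force: [-2.4, 1.3, 6.2]
grip_width: 0.0485
```

Request:
apply_moves:
  motion:
    - {"tx":0,"ty":0,"tz":-3,"turn":0,"jaw":-0.2}
    - {"tx":0,"ty":0,"tz":-7,"turn":0,"jaw":-0.2}
    - {"tx":0,"ty":0,"tz":-11,"turn":0,"jaw":-0.2}
    - {"tx":0,"ty":0,"tz":-15,"turn":0,"jaw":-0.2}
    - {"tx":0,"ty":0,"tz":-17.5,"turn":0,"jaw":-0.2}

```text
time_s: 22.88
position: [0.4302, -0.4056, 0.1648]
tool_rot: [[-0.376, 0.926, -0.02], [0.926, 0.377, 0.018], [0.024, -0.012, -1.0]]
ft_force: [0.7, 0.1, 0.1]
grip_width: 0.0479
```

Run:
```python
from h import *
im,W=snap('wrist','w20'); s=st();p=s['position']; print(s['grip_width'],p)
ribs(W,im,p[2],p[2]+.04,(p[0]-.08,p[0]+.08,p[1]-.08,p[1]+.08))
print(rel([.43,.0,.16],85.5))
```

```text
0.04787973264820335 [ 0.43124519 -0.40696033  0.16850332]
ctr 430 -405 size 74 94 width-dir deg -2.6 z 0.1892 n 14050
{'shift_cm': [37.73, 15.22, 1.35], 'turn': np.float64(-63.4), 'q6': np.float64(-76.7)}
```

Request:
apply_moves:
  motion:
    - {"tx":3.5,"ty":1.4,"tz":0,"turn":0,"jaw":-0.2}
    - {"tx":7,"ty":2.8,"tz":0,"turn":0,"jaw":-0.2}
    - {"tx":10.6,"ty":4.2,"tz":0,"turn":0,"jaw":-0.2}
    - {"tx":14,"ty":5.6,"tz":0,"turn":0,"jaw":-0.2}
    - {"tx":17.5,"ty":7,"tz":0,"turn":0,"jaw":-0.2}

```text
time_s: 23.35
position: [0.4298, -0.2167, 0.1713]
tool_rot: [[-0.376, 0.926, -0.015], [0.926, 0.376, 0.012], [0.017, -0.009, -1.0]]
ft_force: [1.4, -0.5, -1.2]
grip_width: 0.0482
```

Request:
apply_moves:
  motion:
    - {"tx":3.5,"ty":1.4,"tz":0,"turn":-6,"jaw":-0.2}
    - {"tx":7,"ty":2.8,"tz":0,"turn":-13,"jaw":-0.2}
    - {"tx":10.6,"ty":4.2,"tz":0,"turn":-20,"jaw":-0.2}
    - {"tx":14,"ty":5.6,"tz":0,"turn":-26,"jaw":-0.2}
    - {"tx":17.5,"ty":7,"tz":0,"turn":-32,"jaw":-0.2}

```text
time_s: 23.77
position: [0.4284, -0.0265, 0.174]
tool_rot: [[-0.813, 0.582, -0.014], [0.582, 0.813, 0.011], [0.018, 0.001, -1.0]]
ft_force: [-0.4, -0.2, -0.2]
grip_width: 0.0485
```

Request:
apply_moves:
  motion:
    - {"tx":0,"ty":0,"tz":0,"turn":-6,"jaw":-0.2}
    - {"tx":0,"ty":0,"tz":0,"turn":-13,"jaw":-0.2}
    - {"tx":0,"ty":0,"tz":0,"turn":-20,"jaw":-0.2}
    - {"tx":0,"ty":0,"tz":0,"turn":-26,"jaw":-0.2}
    - {"tx":0,"ty":0,"tz":0,"turn":-31.5,"jaw":-0.2}

```text
time_s: 24.18
position: [0.4284, -0.0263, 0.1744]
tool_rot: [[-0.998, 0.066, -0.013], [0.066, 0.998, 0.011], [0.013, 0.01, -1.0]]
ft_force: [0.1, 1.1, -0.3]
grip_width: 0.0482
```

Run:
```python
from h import *
print(rel([.4525,.2075,.16],85.5),st()['position'],st()['grip_width'])
```

```text
{'shift_cm': [-0.89, 23.47, 1.67], 'turn': np.float64(0.7), 'q6': np.float64(-106.0)} [ 0.42838029 -0.02627122  0.17442211] 0.04817934240143919
```

Request:
apply_moves:
  motion:
    - {"tx":-0.2,"ty":3.5,"tz":0,"turn":0.7,"jaw":-0.2}
    - {"tx":-0.4,"ty":7,"tz":0,"turn":0.7,"jaw":-0.2}
    - {"tx":-0.6,"ty":10.5,"tz":0,"turn":0.7,"jaw":-0.2}
    - {"tx":-0.8,"ty":14,"tz":0.5,"turn":0.7,"jaw":-0.2}
    - {"tx":-0.9,"ty":17.5,"tz":1,"turn":0.7,"jaw":-0.2}

```text
time_s: 24.6
position: [0.4488, 0.1496, 0.1666]
tool_rot: [[-0.997, 0.078, -0.011], [0.078, 0.997, 0.011], [0.012, 0.011, -1.0]]
ft_force: [0.8, -0.2, -0.9]
grip_width: 0.0482
```

Request:
apply_moves:
  motion:
    - {"tx":0,"ty":3,"tz":0,"turn":0,"jaw":-0.2}
    - {"tx":0,"ty":6,"tz":0,"turn":0,"jaw":-0.2}
    - {"tx":0,"ty":6,"tz":0,"turn":0,"jaw":-0.2}

```text
time_s: 24.85
position: [0.4532, 0.2136, 0.1676]
tool_rot: [[-0.997, 0.074, -0.01], [0.073, 0.997, 0.013], [0.01, 0.012, -1.0]]
ft_force: [-0.7, 0.1, -0.1]
grip_width: 0.0481
```

Run:
```python
from h import *
im,W=snap('wrist','w21'); s=st();p=s['position']; print(s['grip_width'],p)
ribs(W,im,p[2],p[2]+.04,(p[0]-.08,p[0]+.08,p[1]-.026,p[1]+.026))
print(rel([.4525,.2075,.082],85.5))
```

```text
0.04820963519785661 [0.4531018  0.2115466  0.16746986]
ctr 454 212 size 52 101 width-dir deg -89.0 z 0.192 n 13056
{'shift_cm': [-0.06, -0.5, 8.54], 'turn': np.float64(0.3), 'q6': np.float64(-75.0)}
```

Request:
apply_moves:
  motion:
    - {"tx":0,"ty":-0.4,"tz":3,"turn":0,"jaw":-0.2}
    - {"tx":0,"ty":-0.4,"tz":6,"turn":0,"jaw":-0.2}
    - {"tx":0,"ty":-0.4,"tz":8,"turn":0,"jaw":-0.2}
    - {"tx":0,"ty":-0.4,"tz":8.6,"turn":0,"jaw":-0.2}
    - {"tx":0,"ty":-0.4,"tz":8.6,"turn":0,"jaw":-0.2}
  squeeze: 20

```text
time_s: 25.32
position: [0.4514, 0.2078, 0.0807]
tool_rot: [[-0.997, 0.075, -0.012], [0.075, 0.997, 0.011], [0.013, 0.01, -1.0]]
ft_force: [-0.3, 0.1, 0.4]
grip_width: 0.0477
```

Request:
apply_moves:
  motion:
    - {"tx":0,"ty":0,"tz":0.4,"turn":0,"jaw":-0.2}
    - {"tx":0,"ty":0,"tz":0.8,"turn":0,"jaw":-0.2}
    - {"tx":0,"ty":0,"tz":1.2,"turn":0,"jaw":-0.2}
    - {"tx":0,"ty":0,"tz":1.6,"turn":0,"jaw":-0.2}
    - {"tx":0,"ty":0,"tz":1.8,"turn":0,"jaw":-0.2}

```text
time_s: 25.73
position: [0.4516, 0.2081, 0.0633]
tool_rot: [[-0.997, 0.075, -0.011], [0.074, 0.997, 0.012], [0.012, 0.011, -1.0]]
ft_force: [-2.5, -0.2, 8.6]
grip_width: 0.048
```

Request:
apply_moves:
  motion:
    - {"tx":0,"ty":0,"tz":0.2,"turn":0,"jaw":-0.2}
    - {"tx":0,"ty":0,"tz":0.35,"turn":0,"jaw":-0.2}
    - {"tx":0,"ty":0,"tz":0.45,"turn":0,"jaw":-0.2}

```text
time_s: 25.98
position: [0.4516, 0.2083, 0.0614]
tool_rot: [[-0.997, 0.074, -0.009], [0.074, 0.997, 0.012], [0.01, 0.011, -1.0]]
ft_force: [-13.5, -3.4, 38.0]
grip_width: 0.0484
```

Request:
apply_moves:
  motion:
    - {"tx":0,"ty":0,"tz":0,"turn":0,"jaw":0.4}
    - {"tx":0,"ty":0,"tz":0,"turn":0,"jaw":0.65}
    - {"tx":0,"ty":0,"tz":0,"turn":0,"jaw":0.65}
    - {"tx":0,"ty":0,"tz":-2,"turn":0,"jaw":0.65}
    - {"tx":0,"ty":0,"tz":-5,"turn":0,"jaw":0.65}

```text
time_s: 26.4
position: [0.4507, 0.2073, 0.1098]
tool_rot: [[-0.997, 0.074, -0.014], [0.074, 0.997, 0.011], [0.015, 0.009, -1.0]]
ft_force: [-0.1, 0.3, 0.1]
grip_width: 0.0708
```

Request:
apply_moves:
  motion:
    - {"tx":0,"ty":0,"tz":-4,"turn":0,"jaw":0.65}
    - {"tx":0,"ty":0,"tz":-8,"turn":0,"jaw":0.65}
    - {"tx":0,"ty":0,"tz":-11,"turn":0,"jaw":0.65}
    - {"tx":0,"ty":0,"tz":-11,"turn":0,"jaw":0.65}

```text
time_s: 26.73
position: [0.4546, 0.2066, 0.2254]
tool_rot: [[-0.997, 0.074, -0.004], [0.074, 0.997, 0.013], [0.005, 0.012, -1.0]]
ft_force: [-0.9, 0.3, 0.6]
grip_width: 0.0704
```

Run:
```python
from h import *
im,W=snap('wrist','w22'); board(W)
im,W=snap('top','t22'); ribs(W,im,.0265,.04,(.48,.66,-.25,.05))
m=(abs(W[...,2]-.0545)<.009)&(W[...,1]>-.18)&(W[...,1]<-.06)&(W[...,0]>.35)&(W[...,0]<.47);P=W[m]; print('handle',len(P),P.min(0),P.max(0),P.mean(0))
print(rel([.34,-.115,.17],1.8),st()['position'])
cv2.imwrite('pics/c22.png',np.hstack([cv2.imread('pics/w22.png'),cv2.resize(cv2.imread('pics/t22.png')[110:300,50:450],(288,137)) if 0 else cv2.resize(cv2.imread('pics/t22.png')[110:300,200:450],(288,384))]))
```

```text
ctr 4 -108 size 53 98 width-dir deg -89.7 z 0.0093 n 3390
ctr 4 0 size 54 100 width-dir deg 84.7 z 0.0094 n 3442
ctr 3 111 size 55 99 width-dir deg 87.4 z 0.0094 n 3526
handle 221 [ 0.43785644 -0.1783681   0.04724105] [ 0.4688985  -0.06044957  0.06314515] [ 0.44609613 -0.1179248   0.05579916]
{'shift_cm': [8.78, -32.91, 4.8], 'turn': np.float64(84.0), 'q6': np.float64(-75.5)} [0.45249477 0.20619394 0.2200515 ]
```

View pics/c22.png

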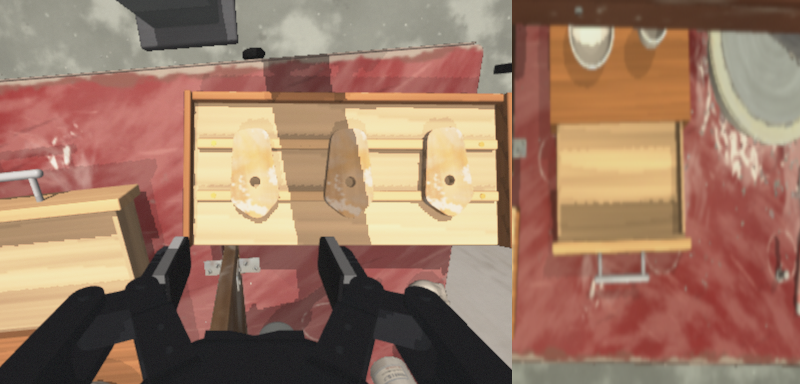

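All three ribs lie across both battens, at wrist (254,180), (350,182) and (447,180), and the drawer is empty. The handle reads 15 cm out, so I'll check how far it was after the pull.

Run:
```python
import numpy as np
for f in('w6','t6'):
    W=np.load(f'/tmp/{f}W.npy')
    m=(abs(W[...,2]-.0555)<.004)&(W[...,1]>-.15)&(W[...,1]<-.08)&(W[...,0]>.35)&(W[...,0]<.455);P=W[m]; print(f,len(P),np.percentile(P,[2,50,98],axis=0))
W=np.load('/tmp/w6W.npy'); m=(abs(W[...,2]-.077)<.003)&(W[...,0]<.56)&(W[...,0]>.42)&(W[...,1]>-.2)&(W[...,1]<0); print(np.percentile(W[m],[2,50,98],axis=0))
```

```text
w6 492 [[ 0.43289135 -0.14832561  0.05276306]
 [ 0.43898124 -0.11308331  0.05684703]
 [ 0.44382723 -0.08128771  0.05880842]]
t6 55 [[ 0.43276604 -0.12044734  0.05200293]
 [ 0.43583958 -0.10148663  0.05607395]
 [ 0.44120323 -0.08259101  0.05937551]]
[[ 0.47199556 -0.19499995  0.07556768]
 [ 0.48013725 -0.09509723  0.07758706]
 [ 0.4887605  -0.01720897  0.07930823]]
```

The first pull stopped about 1 cm short, and picking nudged it in 5 mm more. I'll regrip the bar deeper, pull to the stop, then push shut in the same grasp.

Request:
apply_moves:
  motion:
    - {"tx":0,"ty":-3.5,"tz":0,"turn":7,"jaw":-0.3}
    - {"tx":0,"ty":-7,"tz":0,"turn":14,"jaw":-0.3}
    - {"tx":0,"ty":-10.5,"tz":0,"turn":21,"jaw":-0.3}
    - {"tx":0,"ty":-14,"tz":0,"turn":28,"jaw":-0.3}
    - {"tx":0,"ty":-17.5,"tz":0,"turn":34,"jaw":-0.3}

```text
time_s: 27.25
position: [0.4385, 0.0304, 0.2166]
tool_rot: [[-0.782, 0.623, -0.016], [0.623, 0.782, 0.012], [0.02, -0.001, -1.0]]
ft_force: [0.4, 0.4, -0.5]
grip_width: 0.0301
```

Request:
apply_moves:
  motion:
    - {"tx":0,"ty":0,"tz":0,"turn":7,"jaw":-0.3}
    - {"tx":0,"ty":0,"tz":0,"turn":14,"jaw":-0.3}
    - {"tx":0,"ty":0,"tz":0,"turn":21,"jaw":-0.3}
    - {"tx":0,"ty":0,"tz":0,"turn":28,"jaw":-0.3}
    - {"tx":0,"ty":0,"tz":0,"turn":34,"jaw":-0.3}

```text
time_s: 27.67
position: [0.4378, 0.0304, 0.2148]
tool_rot: [[-0.293, 0.956, -0.02], [0.956, 0.293, 0.012], [0.018, -0.015, -1.0]]
ft_force: [0.4, 0.1, 1.3]
grip_width: 0.0299
```

Run:
```python
from h import *
print(rel([.443,-.118,.15],1.8),st()['position'])
```

```text
{'shift_cm': [-14.45, -3.76, 6.29], 'turn': np.float64(15.3), 'q6': np.float64(-29.0)} [0.43777075 0.03036466 0.21481154]
```

Request:
apply_moves:
  motion:
    - {"tx":-3.6,"ty":-0.9,"tz":2,"turn":5,"jaw":-0.3}
    - {"tx":-7.2,"ty":-1.8,"tz":4,"turn":10,"jaw":-0.3}
    - {"tx":-10.8,"ty":-2.8,"tz":6,"turn":15,"jaw":-0.3}
    - {"tx":-14.4,"ty":-3.7,"tz":6.3,"turn":15,"jaw":-0.3}
    - {"tx":-14.4,"ty":-3.7,"tz":6.3,"turn":15,"jaw":-0.3}

```text
time_s: 28.08
position: [0.4425, -0.1222, 0.1466]
tool_rot: [[-0.03, 0.999, -0.024], [0.999, 0.031, 0.014], [0.014, -0.024, -1.0]]
ft_force: [0.1, 0.6, 0.5]
grip_width: 0.0303
```

Run:
```python
from h import *
im,W=snap('wrist','w23')
m=(abs(W[...,2]-.0555)<.004)&(W[...,1]>-.16)&(W[...,1]<-.08)&(W[...,0]>.35)&(W[...,0]<.46);P=W[m]; q=np.percentile(P,[2,50,98],axis=0); print(q)
c=(q[0]+q[2])/2
print(rel([c[0],-.118,.024],1.8),st()['position'])
```

```text
[[ 0.43732384 -0.15824095  0.05289755]
 [ 0.44306319 -0.11751587  0.0566668 ]
 [ 0.44876279 -0.08142937  0.0586232 ]]
{'shift_cm': [-0.02, 0.35, 12.34], 'turn': np.float64(-0.0), 'q6': np.float64(-31.8)} [ 0.4424952  -0.11969394  0.14738953]
```

Request:
apply_moves:
  motion:
    - {"tx":0,"ty":0.3,"tz":3.5,"turn":0,"jaw":-0.3}
    - {"tx":0,"ty":0.3,"tz":7,"turn":0,"jaw":-0.3}
    - {"tx":0,"ty":0.3,"tz":10.5,"turn":0,"jaw":-0.3}
    - {"tx":0,"ty":0.3,"tz":12.3,"turn":0,"jaw":-0.3}
    - {"tx":0,"ty":0.3,"tz":12.3,"turn":0,"jaw":-0.3}
  squeeze: 40

```text
time_s: 28.55
position: [0.4403, -0.1157, 0.021]
tool_rot: [[-0.032, 0.999, -0.031], [0.999, 0.032, 0.019], [0.02, -0.03, -0.999]]
ft_force: [-1.0, -0.1, 0.1]
grip_width: 0.0299
```

Request:
apply_moves:
  motion:
    - {"tx":0,"ty":0,"tz":0,"turn":0,"jaw":-1}
    - {"tx":0,"ty":0,"tz":0,"turn":0,"jaw":-1}
    - {"tx":0,"ty":0,"tz":0,"turn":0,"jaw":-1}
    - {"tx":0,"ty":0,"tz":0,"turn":0,"jaw":-1}

```text
time_s: 28.88
position: [0.4399, -0.1149, 0.0211]
tool_rot: [[-0.032, 0.999, -0.031], [0.999, 0.033, 0.02], [0.021, -0.031, -0.999]]
ft_force: [0.9, 3.9, -10.5]
grip_width: 0.0094
```

Request:
apply_moves:
  motion:
    - {"tx":0,"ty":-0.4,"tz":0,"turn":0,"jaw":-1}
    - {"tx":0,"ty":-0.8,"tz":0,"turn":0,"jaw":-1}
    - {"tx":0,"ty":-1.2,"tz":0,"turn":0,"jaw":-1}
    - {"tx":0,"ty":-1.5,"tz":0,"turn":0,"jaw":-1}
    - {"tx":0,"ty":-1.6,"tz":0,"turn":0,"jaw":-1}

```text
time_s: 29.3
position: [0.4348, -0.1155, 0.0218]
tool_rot: [[-0.027, 1.0, -0.006], [0.999, 0.027, 0.018], [0.019, -0.005, -1.0]]
ft_force: [67.1, 28.5, -56.6]
grip_width: 0.0093
```

Force rose to about 90 N at a hard stop, so the drawer is at its limit (it evidently started slightly ajar). Back off at once.

Request:
apply_moves:
  motion:
    - {"tx":0,"ty":0.8,"tz":0,"turn":0,"jaw":-0.8}
    - {"tx":0,"ty":1.2,"tz":0,"turn":0,"jaw":-0.8}

```text
time_s: 29.47
position: [0.4487, -0.1158, 0.0222]
tool_rot: [[-0.028, 1.0, -0.002], [0.999, 0.028, 0.017], [0.017, -0.002, -1.0]]
ft_force: [-1.6, -2.8, -4.8]
grip_width: 0.0094
```

Run:
```python
from h import *
im,W=snap('wrist','w24'); s=st();print(s['position'],s['ft_force'],s['grip_width'],np.array(s['tool_rot']).round(3).tolist())
m=(abs(W[...,2]-.0555)<.004)&(W[...,1]>-.10)&(W[...,1]<-.07)&(W[...,0]>.35)&(W[...,0]<.47);P=W[m]; print(np.percentile(P,[2,50,98],axis=0))
m=(abs(W[...,2]-.077)<.003)&(W[...,0]<.56)&(W[...,0]>.42);print('front',np.percentile(W[m],[2,50,98],axis=0))
m=(abs(W[...,2]-.09)<.003)&(W[...,0]>.56)&(W[...,1]<.03)&(W[...,1]>-.1);print('cab',np.percentile(W[m],[1,50,98],axis=0))
```

```text
[ 0.44816046 -0.11575207  0.02223428] [ 0.96843022 -2.29806712 -6.19925029] 0.009345716195780632 [[-0.028, 1.0, -0.004], [0.999, 0.028, 0.017], [0.017, -0.003, -1.0]]
[[ 0.44186644 -0.09919052  0.05303392]
 [ 0.44713307 -0.08431451  0.05665911]
 [ 0.45238417 -0.07066421  0.05839842]]
front [[ 0.44307974 -0.11892765  0.07488849]
 [ 0.48727776 -0.04952994  0.07741005]
 [ 0.49567735 -0.00587375  0.07886762]]Traceback (most recent call last):
  File "<stdin>", line 5, in <module>
    return _quantile_unchecked(
        a, q, axis, out, overwrite_input, method, keepdims, weights)
    return _ureduce(a,
                    func=_quantile_ureduce_func,
    ...<5 lines>...
                    overwrite_input=overwrite_input,
                    method=method)
    r = func(a, **kwargs)
    result = _quantile(arr,
                       quantiles=q,
    ...<2 lines>...
                       out=out,
                       weights=wgt)
    slices_having_nans = np.isnan(arr[-1, ...])
                                  ~~~^^^^^^^^^
IndexError: index -1 is out of bounds for axis 0 with size 0
```

Request:
apply_moves:
  motion:
    - {"tx":0,"ty":1.5,"tz":0,"turn":0,"jaw":-0.8}
    - {"tx":0,"ty":3,"tz":0,"turn":0,"jaw":-0.8}
    - {"tx":0,"ty":4.5,"tz":0,"turn":0,"jaw":-0.8}
    - {"tx":0,"ty":6,"tz":0,"turn":0,"jaw":-0.8}
    - {"tx":0,"ty":7.5,"tz":0,"turn":0,"jaw":-0.8}

```text
time_s: 29.93
position: [0.5223, -0.1135, 0.0222]
tool_rot: [[-0.028, 1.0, -0.006], [0.999, 0.028, 0.017], [0.017, -0.006, -1.0]]
ft_force: [-1.5, 0.2, -4.6]
grip_width: 0.0092
```

Request:
apply_moves:
  motion:
    - {"tx":0,"ty":1.5,"tz":0,"turn":0,"jaw":-0.8}
    - {"tx":0,"ty":3,"tz":0,"turn":0,"jaw":-0.8}
    - {"tx":0,"ty":4.5,"tz":0,"turn":0,"jaw":-0.8}
    - {"tx":0,"ty":5.5,"tz":0,"turn":0,"jaw":-0.8}
    - {"tx":0,"ty":6,"tz":0,"turn":0,"jaw":-0.8}

```text
time_s: 30.35
position: [0.5823, -0.1116, 0.0222]
tool_rot: [[-0.029, 1.0, -0.007], [0.999, 0.029, 0.017], [0.018, -0.006, -1.0]]
ft_force: [-1.7, 2.2, -2.3]
grip_width: 0.009
```

Request:
apply_moves:
  motion:
    - {"tx":0,"ty":0.2,"tz":0,"turn":0,"jaw":-0.8}
    - {"tx":0,"ty":0.5,"tz":0,"turn":0,"jaw":-0.8}

```text
time_s: 30.52
position: [0.5864, -0.1115, 0.0222]
tool_rot: [[-0.029, 1.0, -0.008], [0.999, 0.029, 0.018], [0.018, -0.008, -1.0]]
ft_force: [-1.2, 1.7, -4.7]
grip_width: 0.0091
```

Request:
apply_moves:
  motion:
    - {"tx":0,"ty":0.25,"tz":0,"turn":0,"jaw":-0.8}
    - {"tx":0,"ty":0.5,"tz":0,"turn":0,"jaw":-0.8}

```text
time_s: 30.68
position: [0.5909, -0.1113, 0.0223]
tool_rot: [[-0.028, 1.0, -0.009], [0.999, 0.029, 0.018], [0.018, -0.009, -1.0]]
ft_force: [-1.4, 2.4, -4.9]
grip_width: 0.0092
```

Request:
apply_moves:
  motion:
    - {"tx":0,"ty":0.25,"tz":0,"turn":0,"jaw":-0.8}

```text
time_s: 30.77
position: [0.5932, -0.1113, 0.0222]
tool_rot: [[-0.028, 1.0, -0.01], [0.999, 0.028, 0.018], [0.018, -0.009, -1.0]]
ft_force: [-0.5, 2.8, -5.1]
grip_width: 0.0093
```

Request:
apply_moves:
  motion:
    - {"tx":0,"ty":0.25,"tz":0,"turn":0,"jaw":-0.8}

```text
time_s: 30.85
position: [0.5956, -0.1112, 0.0222]
tool_rot: [[-0.028, 1.0, -0.01], [0.999, 0.028, 0.018], [0.018, -0.01, -1.0]]
ft_force: [-1.1, 1.0, -4.6]
grip_width: 0.0093
```

Request:
apply_moves:
  motion:
    - {"tx":0,"ty":0.2,"tz":0,"turn":0,"jaw":-0.8}

```text
time_s: 30.93
position: [0.5978, -0.1111, 0.0223]
tool_rot: [[-0.028, 1.0, -0.01], [0.999, 0.028, 0.018], [0.018, -0.01, -1.0]]
ft_force: [-1.0, 1.5, -4.7]
grip_width: 0.0092
```

Request:
apply_moves:
  motion:
    - {"tx":0,"ty":0.2,"tz":0,"turn":0,"jaw":-0.8}

```text
time_s: 31.02
position: [0.5999, -0.1111, 0.0223]
tool_rot: [[-0.028, 1.0, -0.01], [0.999, 0.028, 0.018], [0.018, -0.01, -1.0]]
ft_force: [-1.2, 1.4, -4.4]
grip_width: 0.0088
```

Request:
apply_moves:
  motion:
    - {"tx":0,"ty":0.2,"tz":0,"turn":0,"jaw":-0.8}

```text
time_s: 31.1
position: [0.6011, -0.111, 0.0222]
tool_rot: [[-0.028, 1.0, -0.013], [0.999, 0.028, 0.018], [0.019, -0.012, -1.0]]
ft_force: [-13.4, -1.4, 4.1]
grip_width: 0.0094
```

Run:
```python
from h import *
im,W=snap('wrist','w25')
m=(abs(W[...,2]-.0555)<.004)&(W[...,1]>-.09)&(W[...,1]<-.06)&(W[...,0]<.615);P=W[m]; print(np.percentile(P,[2,50,98],axis=0),st()['ft_force'],st()['position'])
for u in range(280,420,8): print(u,W[120,u].round(3).tolist(),end=' ')
```

```text
[[ 0.59409586 -0.08922305  0.05299623]
 [ 0.59997268 -0.07286455  0.05656394]
 [ 0.61153938 -0.06028611  0.05844049]] [-6.42979949  1.00455291 -1.29752031] [ 0.60103393 -0.11101024  0.02221859]
280 [0.615, -0.043, 0.001] 288 [0.62, -0.043, -0.0] 296 [0.625, -0.043, 0.0] 304 [0.63, -0.043, -0.0] 312 [0.635, -0.042, 0.0] 320 [0.633, -0.041, 0.033] 328 [0.633, -0.04, 0.05] 336 [0.634, -0.039, 0.063] 344 [0.634, -0.039, 0.074] 352 [0.635, -0.038, 0.078] 360 [0.638, -0.038, 0.078] 368 [0.642, -0.038, 0.076] 376 [0.644, -0.038, 0.078] 384 [0.647, -0.038, 0.077] 392 [0.649, -0.038, 0.08] 400 [0.648, -0.037, 0.087] 408 [0.649, -0.037, 0.09] 416 [0.651, -0.037, 0.091]
```

View pics/w25.png

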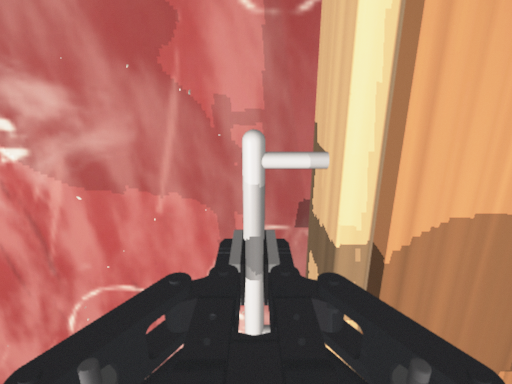

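Stop reached (-13 N), and the drawer front sits against the cabinet at x≈0.648. Release and clear.

Request:
apply_moves:
  motion:
    - {"tx":0,"ty":0,"tz":0,"turn":0,"jaw":-0.35}
    - {"tx":0,"ty":0,"tz":0,"turn":0,"jaw":-0.35}
    - {"tx":0,"ty":0,"tz":-3,"turn":0,"jaw":-0.35}
    - {"tx":0,"ty":0,"tz":-7,"turn":0,"jaw":-0.35}
    - {"tx":0,"ty":0,"tz":-11,"turn":0,"jaw":-0.35}

```text
time_s: 31.57
position: [0.6026, -0.1132, 0.1338]
tool_rot: [[-0.028, 1.0, -0.013], [0.999, 0.028, 0.018], [0.019, -0.013, -1.0]]
ft_force: [0.2, -0.4, -0.5]
grip_width: 0.0277
```

Request:
apply_moves:
  motion:
    - {"tx":0,"ty":-3,"tz":-3,"turn":0,"jaw":-0.35}
    - {"tx":0,"ty":-6,"tz":-6,"turn":0,"jaw":-0.35}
    - {"tx":0,"ty":-9,"tz":-9,"turn":0,"jaw":-0.35}
    - {"tx":0,"ty":-12,"tz":-10,"turn":0,"jaw":-0.35}
    - {"tx":0,"ty":-12,"tz":-10,"turn":0,"jaw":-0.35}

```text
time_s: 31.98
position: [0.4817, -0.1189, 0.2399]
tool_rot: [[-0.027, 1.0, -0.007], [1.0, 0.027, 0.014], [0.014, -0.006, -1.0]]
ft_force: [-0.2, -0.3, 0.5]
grip_width: 0.0283
```

Run:
```python
from h import *
im,W=snap('wrist','w26'); s=st()
m=(abs(W[...,2]-.0555)<.004)&(W[...,1]>-.15)&(W[...,1]<-.07)&(W[...,0]<.608)&(W[...,0]>.5);P=W[m]; print('bar',np.percentile(P,[2,50,98],axis=0).round(4).tolist())
print(s['position'],s['ft_force'],s['qvel'])
im,W=snap('top','t26'); board(W)
snap('scene','s26')
cv2.imwrite('pics/c26.png',np.hstack([cv2.resize(cv2.imread('pics/w26.png'),(400,300)),cv2.resize(cv2.imread('pics/s26.png'),(400,300))]))
```

```text
bar [[0.5941, -0.1483, 0.0523], [0.5986, -0.1081, 0.0566], [0.605, -0.0717, 0.0586]]
[ 0.48331991 -0.11895338  0.23823018] [0.87330787 0.19135873 0.37306569] [ 1.06716971  4.64285726 -1.15686535  0.42000145 -1.06420527  0.78228701]
ctr 2 111 size 53 100 width-dir deg -87.4 z 0.0094 n 576
ctr 3 -2 size 53 98 width-dir deg -87.0 z 0.0098 n 549
ctr 3 -109 size 50 101 width-dir deg -83.7 z 0.0092 n 544
```

View pics/c26.png

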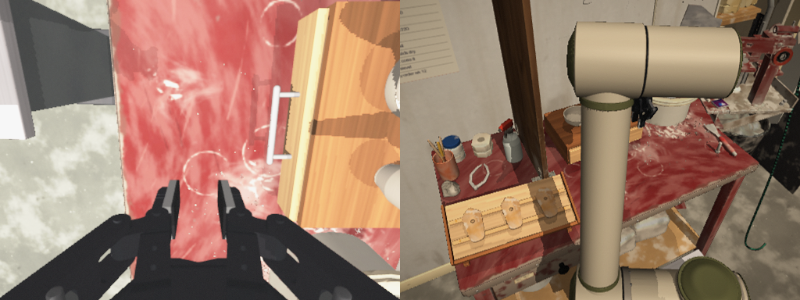

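Drawer shut (bar at x≈0.600), three ribs side by side on the board, bowl and cup still standing on the cabinet, robot clear. Handing in.

Request:
apply_moves:
  motion:
    - {"tx":0,"ty":0,"tz":0,"turn":0,"jaw":-0.35}
    - {"tx":0,"ty":0,"tz":0,"turn":0,"jaw":-0.35}
    - {"tx":0,"ty":0,"tz":0,"turn":0,"jaw":-0.35}

```text
time_s: 32.38
position: [0.485, -0.1188, 0.235]
tool_rot: [[-0.028, 1.0, -0.012], [0.999, 0.028, 0.018], [0.018, -0.012, -1.0]]
ft_force: [-0.9, 0.1, 0.0]
grip_width: 0.0279
```

```bash
python3 -c "
from rig import close_job
print(close_job())"
```

```text
the job is handed in; nothing more can be done
None
```

I opened the drawer, laid both ribs from it and the one on the table on the drying board, pushed the drawer shut and handed the job in at about 32 s.

**Last checks:**
- **Ribs:** all three lie flat across both battens with their length up the slope, at board y ≈ +111, −2 and −109 mm. Their top faces read 9 mm above the battens, which matches the rib thickness.
- **Drawer:** it was empty before closing. I pushed it until it met a stop at about 13 N, and the handle stayed there after release.
- **Cup and bowl:** they still stood on the cabinet in the last pictures, where they are only partly in view. I did not measure their positions.

**What disagreed or went wrong:**
- **Fingertips:** they measured about 20 mm behind the reported TCP, not 17 mm ahead. My first pinch of the handle missed because of this, and I set later heights from the measured tips.
- **Drawer opening:** measured from the shut position found at the end, the first pull opened it about 160 mm. It slid in about 5 mm during the picks, and it seems to have started about 7 mm ajar.
- **High force:** before closing I pulled the drawer out again to its stop, and the wrist force briefly reached about 92 N (limit 120 N). The gripper was holding only the handle, and I backed off at once.
- **Pressing on the board:** the force reached 38–41 N while two ribs were pressed onto the slope, through the fingertips and rib rather than the gripper body.
- **Table rib:** it was knocked about 26 mm during the run; I measured it again before picking it up.

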